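# Load a slip-coated tile over the lip of the stencilling jig

### The arm

A 7-joint arm with a two-finger parallel gripper is mounted at the origin on the work surface. World frame = base frame: x ahead of the robot, y to its left, z up, the work surface at z = 0. Lengths are in mm, angles in degrees, forces in N, time in s.
With the tool pointing down it reaches from about 425 to 1025 mm from the base axis. Payload 9.4 kg.
Tool frame: the origin (TCP) lies where the fingers leave the gripper's body, on its centre line; the fingertips stand 84 mm ahead of it and the grasp point (between the pads) lies 65 mm ahead of it (ctrl.pinch_z is the y of the grasp point in the tool frame, in mm); y points along the fingers, z is the direction in which the jaws open and shut, and the axes are right-handed (so a half turn about y gives the same grasp; the last joint's range is limited). The gripper opens to 93 mm and grips with 3 to 60 N. Pads are 15 mm wide; open, the fingers measure 128 mm over their backs; the gripper's body (75 mm by 188 mm) begins 65 mm behind the grasp point.
Start: joints at [-4.395, 34.337, -0.143, 91.639, 0.103, 54.024, -4.572], TCP at [725, -0.004, 302.718] pointing down, gripper open.
Joint ranges: [-147.43, 147.43], [-19.82, 112.94], [-74.19, 73.91], [6.32, 146.72], [-59.91, 239.91], [6.04, 106.73], [-150.56, 150.56]. Speed limits (degrees/s): [127.2, 127.2, 172.46, 172.46, 180, 180, 180].

### API

Orientations are given as [roll, pitch, yaw] about the fixed x, y, z axes, in that order (R = Rz(yaw) Ry(pitch) Rx(roll)).
In Python, from cell import ctrl gives the robot as it stands. The module is installed in compiled form; this text tells all that it offers.
- The arm moves only by the tool play_rows, never from a script. Its argument "motion" is a list of rows, each an object of numbers: "x", "y", "z": the shift along the tool's x, y, z as a fraction of full scale; "twist": the turn about the tool's y as a fraction of full scale; "fingers": the opening, from 0 (shut) to 1 (fully open). A call has 1 to 5 rows; each row is the pose to reach, as a shift and turn from the pose commanded when the call began, along the tool's axes at that moment; what a row does not reach only later rows make up. Full scale, the value 1, is 0.4 m for a shift and pi/2 rad for a turn. A row lasts 1/10 s, in which the tool goes at most 50 mm and 8.59 degrees, less where a joint would pass 70% of its speed; a pose out of reach is approached as far as the arm can. A call with a number of a shift or a turn outside -1 to 1 is refused whole. A call with a gripper value outside its range is refused whole. The fingers move at their own pace and stop on an object; "force" is the grip in N (left out, the last holds). Time passes only in rows, so rows that repeat a pose let the fingers close. It gives the time, the measured TCP pose, the force and the opening at its end, in the units of the state.
- ctrl.get_obs(): the state, without advancing time (a new reading comes with each control period).
- ctrl.read_camera(name): name is "scene" or "side" or "wrist"; returns (picture, depth): 384x512x3 uint8, red, green, blue; 384x512 float32, mm along the optical axis (not along the pixel's ray), 0 where there is no reading.
- ctrl.get_calibration(name): a dict with "fov_y" (degrees; the focal length in pixels is half the picture's height over the tangent of half this angle, whatever the lens; pixels are square), "cx", "cy" (the principal point, pixels), "dist_coeffs" ([k1, k2, p1, p2, k3] as OpenCV has them; the pictures are not rectified), "rvec" (rotation vector, rad) and "tvec" (3), from world to camera coordinates, as OpenCV has them. Camera axes: x right, y down, z forward; pixel columns grow to the right and rows downward; lengths in mm; the calibration is good to about 2 mm. A picture is of the moment at which its call begins: read the wrist's pose just before it. get_calibration takes no time and is no camera call; for the wrist camera it gives the pose at the moment of the call.
- ctrl.sign_off(): hands the job in, once; it reports no verdict.
The state is a dict: "t": time; "joints": joint angles; "qvel": joint speeds; "tau": joint torques, N m; "eef_pos": TCP position; "tool_rot": TCP orientation; "force": force on the tool from outside, world axes, zero at the start; "wrist_torque": the same for the moment, N m; "opening": opening from 0.0 (shut) to 1.0 (fully open).
Only numpy, scipy, OpenCV 4.12 (cv2) and the standard library are available. Lean on these libraries where they do the work, as an engineer would, in place of code of your own. Each camera call takes 0.05 s, during which the arm holds its last target.

### The job

Load the slip-coated tile into the stencilling jig: square it up on the loading deck, slide it by its edges over the raised metal lip until it drops flat into the pocket between the side guides, and press it home against the back stop with a light, steady, level push of about 8 N held for half a second. Do not touch its wet coated face, lift it or shove it hard, do not shift the back stop from its setting, and leave the jar, cup and brush where they are. Then take the hand away.

Things in the scene. Friction and masses are not known exactly. Their poses are not given: they have to be found in the camera images.
- jig: Fixed tile stencilling jig: dark brown plywood board 375 mm (x, the loading direction) by 240 mm (y), 12 mm thick, flat on the bench. Origin on the bench, on the centre line, straight below the lip's pocket-side edge; z up. x = -200 to -15 is the bare loading deck, top at z = 12. An open stencil frame lies flat off its left edge (x -35 to 135, y 125 to 345), under 26 mm high.
- lip_edge (a point): Middle of the top edge, on the pocket side, of the raised aluminium lip across the jig's mouth (jig x = 0, y = 0, z = 14 mm; jig axes). The lip is 104 mm wide. Coming from the deck it ramps up 2 mm between jig x = -15 and -4, is level to x = 0 and drops sheer by 2 mm to the pocket floor, which is level with the deck.
- pocket (a point): On the pocket floor, on the centre line, 52 mm beyond the lip's edge (jig axes). The pocket lies between two aluminium side guides: inner faces at jig y = +-52 mm, 12 mm high above the floor, from x = 0 to 108, their thin front ends flaring out over the deck to y = +-57 at x = -26.
- stopbar: Adjustable aluminium back stop across the pocket's far end, 16 x 80 x 10.5 mm, two brass thumbscrews on top. Origin: middle of the lower edge of the front face, which the tile comes to lie against; jig axes. Set by hand 105 to 111 mm beyond the lip's edge. The screws are only nipped up: a push of about 9 N makes it slip back along jig x and it stays there (no spring).
- tile: Handmade rigid terracotta tile, about 100 mm square (true within 2.5 mm), 18 mm thick with its coat, 0.3 to 0.4 kg. Origin: centre of underside; x, y along edges. Starts on the deck, off centre, turned. Slides with 1.5 to 3 N, crosses the lip with up to 7 N; its edge chips above 14 N. It rocks going over, rear edge rising 4 mm: push with fingertips 5 to 10 mm above the deck, at most 40 mm/s.
- slip_coat: The wet pale slip coat on the tile's top, 94 x 93 mm, 1 mm thick, centred, leaving a bare margin of about 3.5 mm; it moves with the tile. Origin: centre of its underside, 17 mm above the tile's underside. Not to be touched.
- slip_jar: Closed glass jar of brown slip with a white lid, 76 mm diameter, 115 mm high, standing to the right of the jig. Origin: centre of its base. Bystander.
- cup: Blue ceramic cup, 72 mm diameter, 70 mm high, standing to the left of the loading deck. Origin: centre of its base. Bystander.
- brush: Blue flat slip brush lying on the bench to the right of the loading deck, 230 mm long along its x, 40 mm wide, 12 mm high. Origin: on the bench under its middle. Bystander.
There are look-alikes about, which are no part of the job. Leave any green look-alike of the tile alone.

How it is judged:
By the outcome, as a careful person would: the job done as asked, in the order asked, and still so for the second after the job is handed in, with the robot touching nothing.
It also fails if it takes over 69 s, if anything falls off the work surface, if the arm or the gripper's body presses on something with over 40 N, if the wrist force passes 120 N, or if a joint passes its speed limit or range.

## Working session

There is one attempt and no reset: what is moved stays moved. The work goes in short steps, Python scripts to look and compute and a tool call to move; the robot and the scene stay as the last step left them, time stands still between calls to the robot, and variables do not carry over. Pictures are saved under pics/ and viewed, and the job is handed in when it is done.

Besides the shell and the picture viewer there is one more tool, called by a JSON object that holds its "method" and its "body", one argument or row to a line. play_rows: Moves the arm, as the interface text tells. Its arguments: {"type":"object","properties":{"motion":{"type":"array","items":{"type":"object","properties":{"x":{"type":"number","minimum":-1,"maximum":1},"y":{"type":"number","minimum":-1,"maximum":1},"z":{"type":"number","minimum":-1,"maximum":1},"twist":{"type":"number","minimum":-1,"maximum":1},"fingers":{"type":"number"}}}},"force":{"type":"number"}},"required":["motion"]}

```bash
mkdir -p pics
cat > h.py <<'E'
import numpy as np, cv2
from cell import ctrl
def cal(n):
    c=ctrl.get_calibration(n); f=192/np.tan(np.radians(c['fov_y'])/2)
    K=np.array([[f,0,c['cx']],[0,f,c['cy']],[0,0,1.]]); R=cv2.Rodrigues(np.array(c['rvec'],float))[0]
    return K,np.array(c['dist_coeffs'],float),R,np.array(c['tvec'],float).ravel()
def onplane(C,uv,z):
    K,d,R,t=C; p=cv2.undistortPoints(np.array(uv,float).reshape(-1,1,2),K,d).reshape(-1,2)
    o=-R.T@t; r=np.c_[p,np.ones(len(p))]@R
    return o+r*((z-o[2])/r[:,2])[:,None]
def proj(C,P):
    K,d,R,t=C; return cv2.projectPoints(np.array(P,float).reshape(-1,1,3),cv2.Rodrigues(R)[0],t,K,d)[0].reshape(-1,2)
def shot(n,name,s=1.5):
    C=cal(n); im,dep=ctrl.read_camera(n); im=im[:,:,::-1].copy(); np.savez('pics/%s.npz'%name,im=im,dep=dep,K=C[0],d=C[1],R=C[2],t=C[3])
    cv2.imwrite('pics/%s.png'%name,cv2.resize(im,None,fx=s,fy=s,interpolation=cv2.INTER_CUBIC)); return C,im,dep
def load(name):
    z=np.load('pics/%s.npz'%name); return (z['K'],z['d'],z['R'],z['t']),z['im'],z['dep']
def crop(name,x0,y0,x1,y1,s,out):
    C,im,_=load(name); c=cv2.resize(im[y0:y1,x0:x1],None,fx=s,fy=s,interpolation=cv2.INTER_CUBIC); cv2.imwrite('pics/%s.png'%out,c)
E
python3 - <<'E'
from h import *
print(ctrl.get_obs(), ctrl.pinch_z)
for n in ('scene','side','wrist'):
    C,_,_=shot(n,n+'0'); print(n,-C[2].T@C[3],C[0][0,0],C[1])
E
```

```text
{'t': 0.0, 'joints': array([-4.39546515, 34.38389537, -0.14587631, 91.68119919,  0.10269404,
       54.0233347 , -4.5732381 ]), 'qvel': array([-0.09993175,  0.02329368,  0.03395384,  0.02717917,  0.06910171,
        0.02348615,  0.0408021 ]), 'tau': array([ 5.70884713e-04, -7.65060925e+01,  1.49801854e+00, -2.52344084e+01,
       -5.23842021e-02,  1.69115182e-02,  2.08527672e-04]), 'eef_pos': array([7.24637668e+02, 7.76344367e-03, 3.01865990e+02]), 'tool_rot': array([-9.00879681e+01, -7.66971156e-03, -8.99969235e+01]), 'force': array([-0.41032819, -0.24960624,  0.23762866]), 'wrist_torque': array([-0.01356355, -0.01912454, -0.01018053]), 'opening': 0.9968270606520663} 65.3
scene [1207.23244146  501.15273826  604.84258223] 447.4120801545236 [-0.13984407  0.          0.          0.          0.        ]
side [189.53797427 764.28532309 523.43171935] 406.88656562586885 [0.02810238 0.         0.         0.         0.        ]
wrist [724.3593347   66.14061196 383.9450278 ] 294.9930706551863 [-0.00573643  0.          0.          0.          0.        ]
```

View pics/scene0.png

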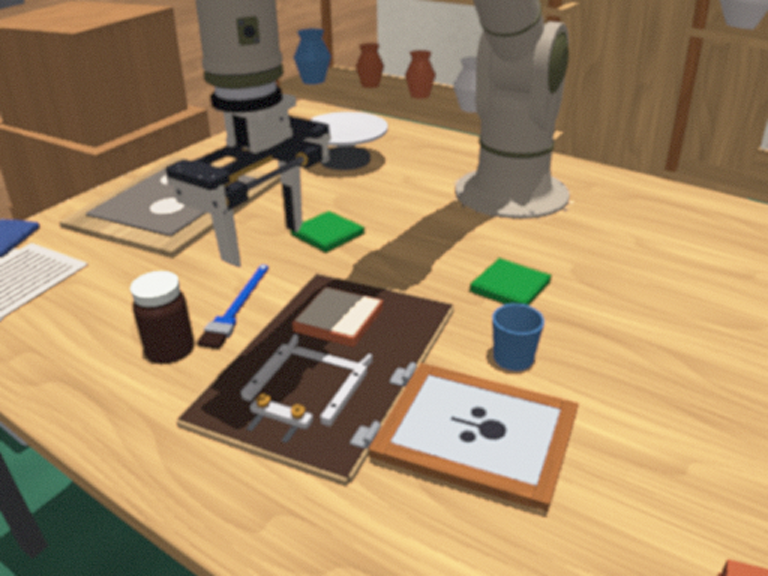

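View pics/side0.png

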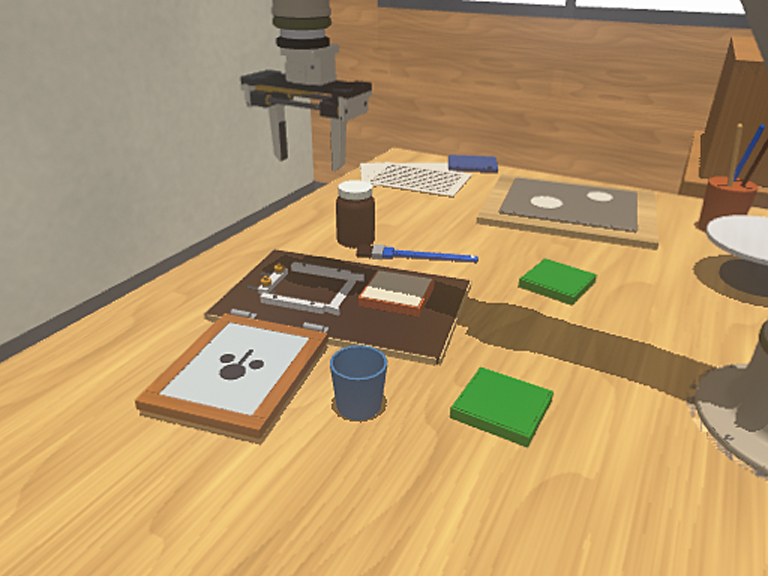

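View pics/wrist0.png

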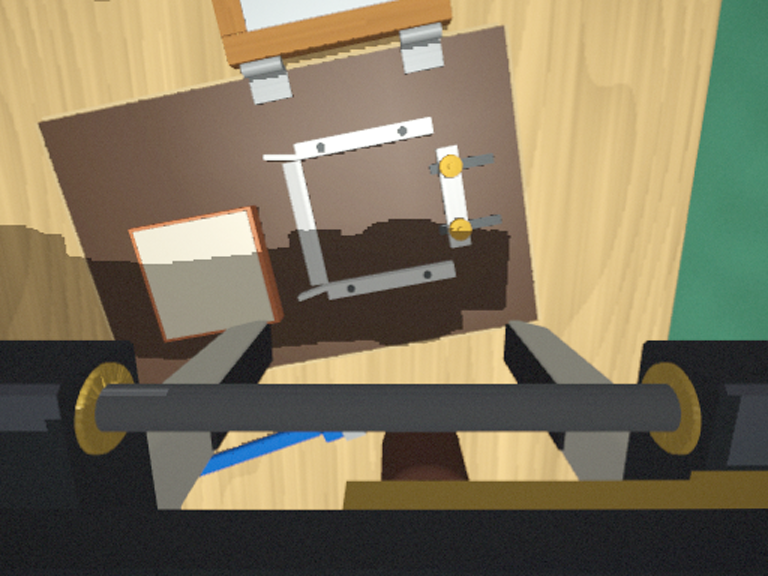

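Run:
```python
from h import *
crop('wrist0',75,125,200,235,6,'w_tile'); crop('wrist0',165,65,335,205,4.6,'w_jig'); crop('wrist0',15,5,365,130,2.2,'w_top')
```

```text
(no output)
```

View pics/w_tile.png

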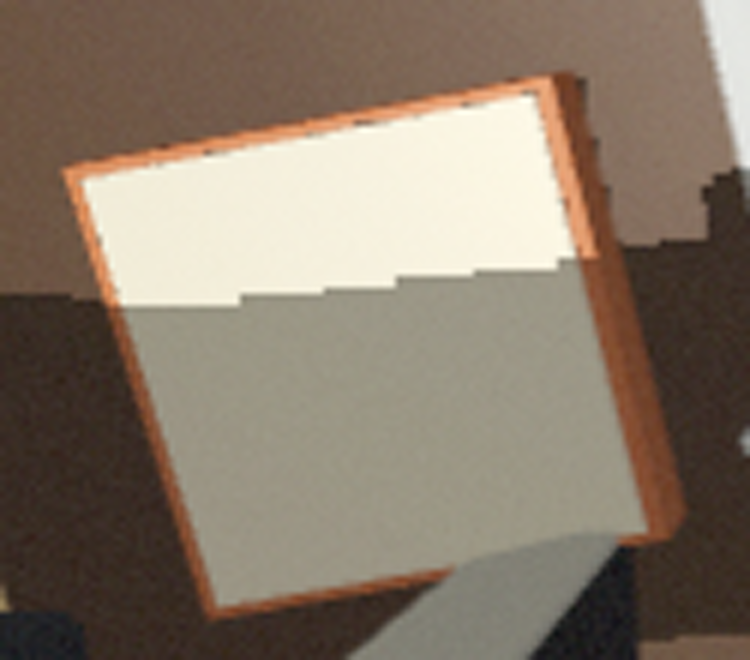

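View pics/w_jig.png

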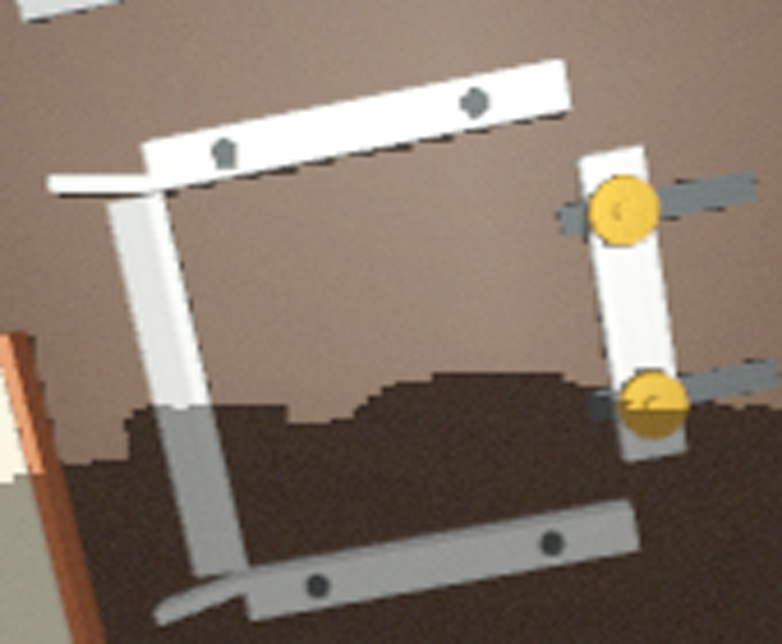

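Run:
```python
from h import *
C,im,dep=load('wrist0')
t=lambda L:[(75+u/6-.4,125+v/6-.4) for u,v in L]
j=lambda L:[(165+u/4.6-.4,65+v/4.6-.4) for u,v in L]
def show(n,P):print(n,P[:,:2].round(1).tolist()); return P
ang=lambda a,b:np.degrees(np.arctan2(*(b-a)[[1,0]]))
P=show('tile29',onplane(C,t([(65,170),(550,75),(655,545),(213,618)]),29))
for i in range(4): print(np.linalg.norm(P[i]-P[(i+1)%4]),ang(P[i],P[(i+1)%4]))
P=show('coat30',onplane(C,t([(83,180),(538,93),(645,533),(215,606)]),30))
for i in range(4): print(np.linalg.norm(P[i]-P[(i+1)%4]),ang(P[i],P[(i+1)%4]))
P=show('lip14',onplane(C,j([(163,192),(247,572)]),14));print(np.linalg.norm(P[0]-P[1]),ang(P[1],P[0])-90,P.mean(0))
P=show('Lguide24',onplane(C,j([(163,190),(572,108)]),24));print(np.linalg.norm(P[0]-P[1]),ang(*P))
P=show('Rguide24',onplane(C,j([(250,585),(630,515)]),24));print(ang(*P))
P=show('Rguide12',onplane(C,j([(250,570),(628,500)]),12));print(ang(*P))
P=show('stop22.5',onplane(C,j([(580,160),(622,460)]),22.5));print(np.linalg.norm(P[0]-P[1]),ang(P[1],P[0])-90)
P=show('board12',onplane(C,[(39/1.5,122/1.5),(503/1.5,26/1.5),(537/1.5,320/1.5)],12));print(ang(*P[:2]),ang(P[2],P[1])-90,np.linalg.norm(P[0]-P[1]),np.linalg.norm(P[2]-P[1]))
```

```text
tile29 [[515.4, 21.1], [614.7, 39.9], [629.5, -58.5], [533.6, -75.0]]
100.98490725509758 10.698487805121998
99.50807128551172 -81.43962497784693
97.26811639424521 -170.23525243619838
97.85370211768458 100.70856791624843
coat30 [[519.4, 19.2], [612.3, 36.4], [627.8, -55.5], [534.9, -71.9]]
94.52725956896401 10.474755508831828
93.21931335162009 -80.44478420277491
94.31634114361609 -169.9924862353625
92.44706473701726 99.68021310536598
lip14 [[653.7, 75.6], [672.4, -27.6]]
104.86030510883847 10.270589864340806 [663.05646169  23.960042    14.        ]
Lguide24 [[655.6, 75.8], [759.8, 95.7]]
106.07910538521757 10.79651195909985
Rguide24 [[674.5, -28.8], [778.1, -9.2]]
10.684798491307584
Rguide12 [[673.0, -27.6], [779.2, -7.5]]
10.710705026441925
stop22.5 [[762.3, 83.1], [775.6, 5.6]]
78.68184282666681 9.721310316690193
board12 [[445.9, 105.0], [812.0, 173.4], [856.6, -61.7]]
10.574275025716533 10.737894799413084 372.4443516104897 239.23339737728048
```

View pics/w_top.png

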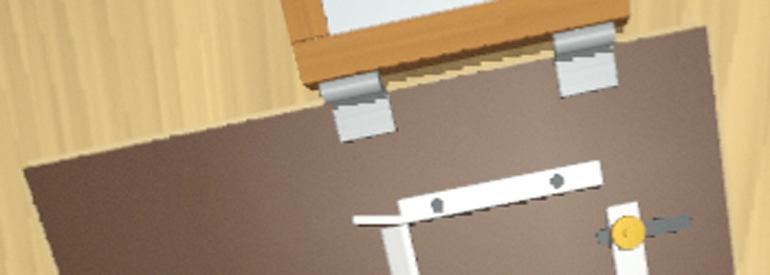

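```bash
python3 - <<'E'
from h import *
S=load('scene0')[0];D=load('side0')[0];W=load('wrist0')[0]
o=np.array([663,24]);a=np.radians(10.67);A=np.array([[np.cos(a),np.sin(a)],[-np.sin(a),np.cos(a)]])
J=lambda P:((P[:,:2]-o)@A.T).round(1)
s=lambda L:np.array(L)/1.5
print('jar',onplane(S,s([(155,288)]),115),J(onplane(S,s([(155,288)]),115)),J(onplane(D,s([(356,187)]),115)))
print('cup',J(onplane(S,s([(518,320)]),70)),J(onplane(D,s([(359,362)]),70)))
print('brush',J(onplane(S,s([(264,268),(212,340)]),8)))
print('lip/board ends scene',J(onplane(S,s([(320,276),(452,308),(348,477),(181,424)]),12)))
print('side board',J(onplane(D,s([(275,251),(469,281),(437,360),(206,316)]),12)))
E
python3 - <<'E'
import sys;sys.path.insert(0,'.')
import os;os.chdir('.')
from h import *
crop('scene0',110,175,310,325,4,'s_jig')
E
```

```text
jar [[ 762.30483169 -185.89509979  115.        ]] [[  58.7 -224.7]] [[  47.2 -220.1]]
cup [[-116.6  237.2]] [[-122.   241.4]]
brush [[-187.7 -216.2]
 [  15.5 -180.2]]
lip/board ends scene [[-195.3 -111.2]
 [-189.6  121. ]
 [ 172.7  119. ]
 [ 179.4 -111.3]]
side board [[ 169.7 -108.8]
 [-198.2 -112. ]
 [-197.6  128.9]
 [ 168.6  131.3]]
```

View pics/s_jig.png

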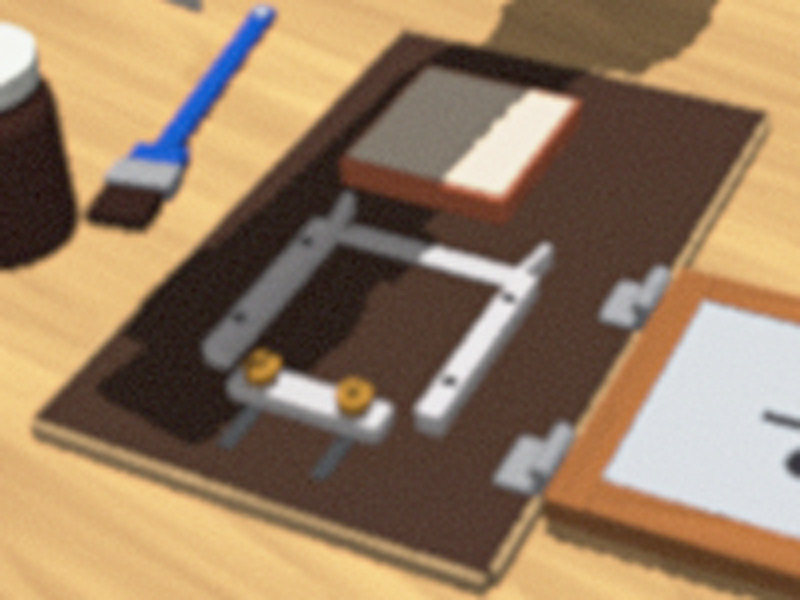

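{"method": "play_rows", "body": {
  "motion": [
    {"x": 0.1, "z": -0.12, "y": 0.0, "twist": -0.06, "fingers": 0.5},
    {"x": 0.222, "z": -0.24, "y": 0.05, "twist": -0.1186, "fingers": 0.5},
    {"x": 0.222, "z": -0.349, "y": 0.15, "twist": -0.1186, "fingers": 0.5},
    {"x": 0.222, "z": -0.349, "y": 0.25, "twist": -0.1186, "fingers": 0.5},
    {"x": 0.222, "z": -0.349, "y": 0.35, "twist": -0.1186, "fingers": 0.5}
  ]
}}

```text
t: 0.65
eef_pos: [584.0, -90.4, 168.4]
tool_rot: [-89.9, -0.1, -79.5]
force: [2.0, -0.2, -0.9]
opening: 0.616
```

{"method": "play_rows", "body": {
  "motion": [
    {"y": 0.0, "fingers": 0.5},
    {"y": 0.0, "fingers": 0.5},
    {"y": 0.0, "fingers": 0.5}
  ]
}}

```text
invalid input
```

Run:
```python
from h import *
print(ctrl.get_obs())
shot('wrist','w1');shot('scene','s1')
```

```text
{'t': 0.65, 'joints': array([  5.35184121,  35.38258701,  -3.05656842, 115.66058654,
         3.74478996,  28.94659218,  10.11849233]), 'qvel': array([ -1.21403723,  40.43622963,   2.43511271,  22.82763194,
         5.95748537, -63.80547634,  -3.87465033]), 'tau': array([  1.25380956, -77.86567211,   0.85469289, -14.00617987,
        -0.21724537,   2.21473575,   0.24903984]), 'eef_pos': array([584.00949682, -90.38854468, 168.35991037]), 'tool_rot': array([-8.99119824e+01, -6.43108020e-02, -7.94656651e+01]), 'force': array([ 1.97913824, -0.23796551, -0.92480914]), 'wrist_torque': array([-0.03233758, -0.07070293,  0.00174586]), 'opening': 0.6156454083109479}
```

View pics/w1.png

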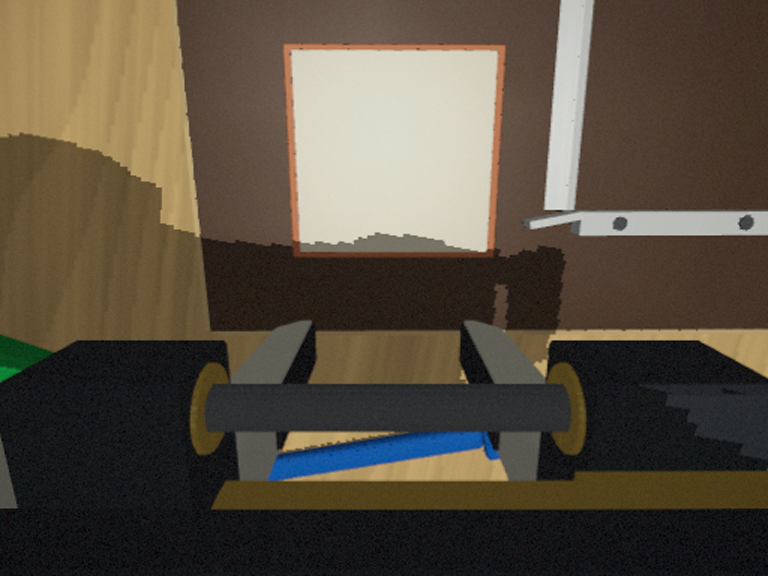

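View pics/s1.png

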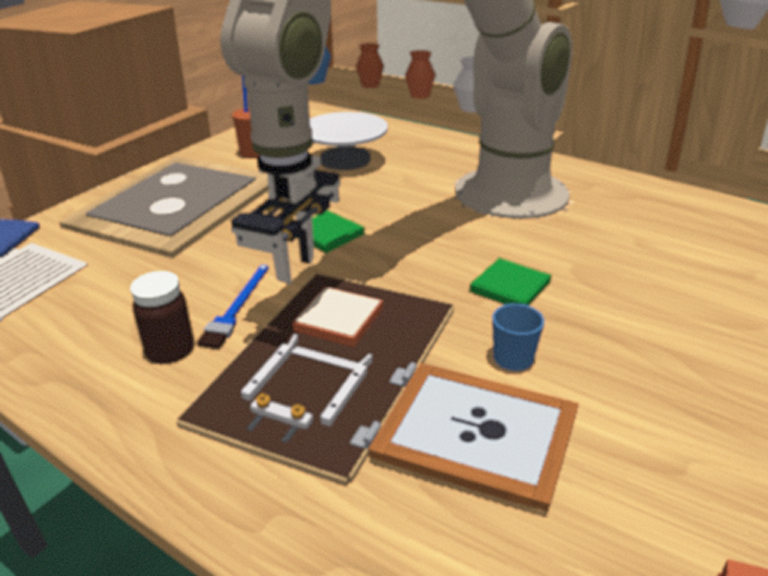

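{"method": "play_rows", "body": {
  "motion": [
    {"x": 0, "y": 0, "z": 0, "twist": 0, "fingers": 0.5},
    {"x": 0, "y": 0, "z": 0, "twist": 0, "fingers": 0.5},
    {"x": 0, "y": 0, "z": 0, "twist": 0, "fingers": 0.5}
  ]
}}

```text
t: 1.05
eef_pos: [587.7, -88.3, 170.2]
tool_rot: [-89.8, -0.1, -79.3]
force: [-0.2, -0.9, -0.2]
opening: 0.505
```

Run:
```python
from h import *
print(ctrl.get_obs())
shot('wrist','w2')
crop('wrist0',75,125,76,126,6,'x')
crop('w2',130,10,330,200,4,'w2c');crop('w2',320,110,512,240,4,'w2d')
```

```text
{'t': 1.05, 'joints': array([  5.19349338,  35.36215719,  -3.12789704, 115.22843964,
         3.70865985,  29.28219046,  10.11510088]), 'qvel': array([ 0.16741684,  0.05057411,  0.0977298 ,  0.56676654,  0.11399506,
       -0.49386711, -0.04658086]), 'tau': array([ 6.41182205e-02, -6.71288753e+01,  7.00201951e-01, -1.52291322e+01,
       -3.13310057e-02,  4.81423305e-02,  1.16881198e-03]), 'eef_pos': array([587.69640126, -88.31139722, 170.19597406]), 'tool_rot': array([-8.97880520e+01, -5.37148506e-02, -7.92978720e+01]), 'force': array([-0.24278007, -0.85703416, -0.17717332]), 'wrist_torque': array([-0.00943825, -0.05750313, -0.01284354]), 'opening': 0.5051944866979824}
```

View pics/w2.png

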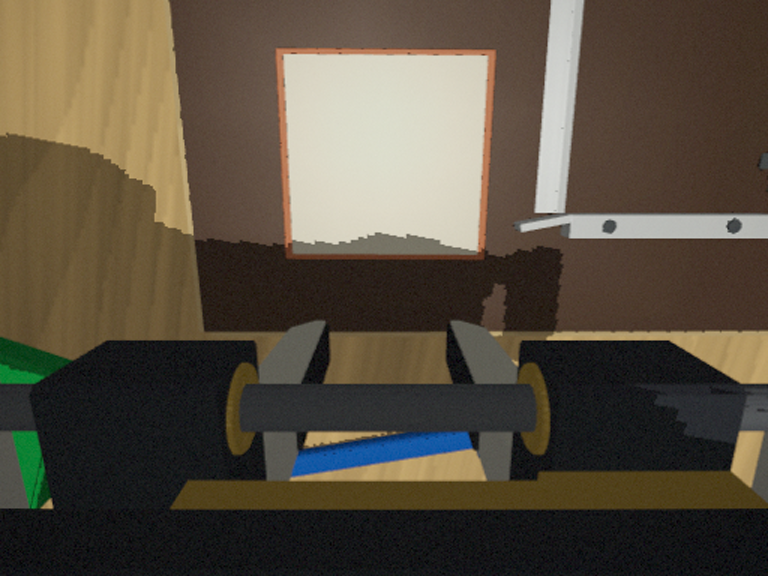

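View pics/w2c.png

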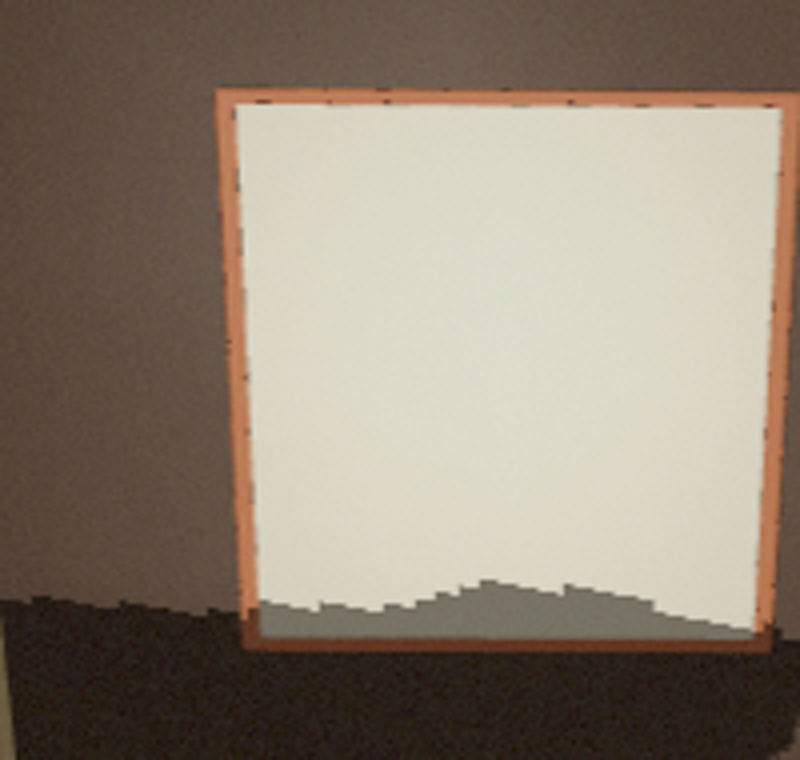

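View pics/w2d.png

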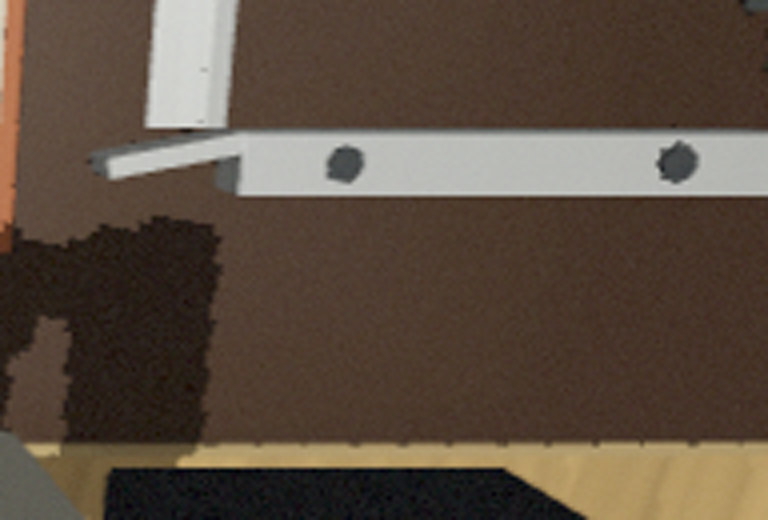

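Run:
```python
from h import *
C=load('w2')[0]
ang=lambda a,b:np.degrees(np.arctan2(*(b-a)[[1,0]]))
c=lambda L:[(130+u/4-.4,10+v/4-.4) for u,v in L]
d=lambda L:[(320+u/4-.4,110+v/4-.4) for u,v in L]
P=onplane(C,c([(217,90),(800,93),(770,650),(243,650)]),29);print(P[:,:2].round(1).tolist(),P.mean(0))
for i in range(4): print(np.linalg.norm(P[i]-P[(i+1)%4]),ang(P[i],P[(i+1)%4]))
P=onplane(C,c([(235,105),(782,106),(755,637),(260,637)]),30);print(P[:,:2].round(1).tolist(),P.mean(0))
for i in range(4): print(np.linalg.norm(P[i]-P[(i+1)%4]),ang(P[i],P[(i+1)%4]))
P=onplane(C,d([(240,134),(768,131)]),24);print('guide',P[:,:2],ang(*P))
P=onplane(C,d([(20,443),(768,444)]),12);print('board',P[:,:2],ang(*P))
P=onplane(C,d([(225,128),(238,0)]),14);print('lip',P[:,:2],ang(*P)-90)
```

```text
[[515.1, 21.4], [614.1, 39.6], [632.0, -56.7], [532.4, -75.4]] [573.38705464 -17.76817074  29.        ]
100.65433989830598 10.43946157969518
97.96817341051539 -79.42033532502242
101.41852605903951 -169.38980929881075
98.27148216540587 100.13394508265067
[[518.7, 19.4], [611.3, 36.8], [628.4, -54.6], [535.4, -72.0]] [573.44855034 -17.62085015  30.        ]
94.25241793637348 10.6107554535693
92.9410515756653 -79.43176249476565
94.57551806034195 -169.3872319411722
92.94517503560395 100.3690645944234
guide [[671.5740249  -27.14299335]
 [772.22603162  -7.54537623]] 11.018017232771877
board [[ 648.57201717 -100.11085825]
 [ 808.98516394  -70.53435259]] 10.446704039351886
lip [[672.51200385 -26.71790058]
 [668.08662063  -2.24632534]] 10.250456945075399
```

{"method": "play_rows", "body": {
  "motion": [
    {"x": 0, "y": 0.05, "z": 0, "twist": 0, "fingers": 0.5},
    {"x": 0, "y": 0.1, "z": 0, "twist": 0, "fingers": 0.5},
    {"x": 0, "y": 0.14, "z": 0, "twist": 0, "fingers": 0.5},
    {"x": 0, "y": 0.167, "z": 0, "twist": 0, "fingers": 0.5},
    {"x": 0, "y": 0.167, "z": 0, "twist": 0, "fingers": 0.5}
  ]
}}

```text
t: 1.6
eef_pos: [586.1, -88.4, 100.8]
tool_rot: [-90.0, 0.0, -79.3]
force: [-0.1, 0.3, -0.4]
opening: 0.499
```

{"method": "play_rows", "body": {
  "motion": [
    {"x": -0.005, "y": 0, "z": 0, "twist": 0, "fingers": 0.5},
    {"x": -0.01, "y": 0, "z": 0, "twist": 0, "fingers": 0.5}
  ]
}}

```text
t: 1.8
eef_pos: [585.8, -84.5, 102.2]
tool_rot: [-89.9, -0.0, -79.3]
force: [-0.0, 0.2, -0.5]
opening: 0.501
```

Run:
```python
from h import *
print(ctrl.get_obs())
shot('wrist','w3');C=shot('scene','s3')
crop('s3',150,140,310,260,5,'s3c')
```

```text
{'t': 1.8, 'joints': array([  4.31467629,  41.33983751,  -2.38684801, 117.14065598,
         4.3076115 ,  21.51611531,   9.18549015]), 'qvel': array([-2.20043479, -0.39703127,  0.27845234,  1.01092439, -0.39603156,
       -0.893637  , -1.59768548]), 'tau': array([ 4.21090303e-01, -7.08758855e+01,  1.09949917e+00, -1.14420891e+01,
       -2.46250864e-03,  5.49864268e-02,  5.03192260e-02]), 'eef_pos': array([585.82262124, -84.54732097, 102.15842834]), 'tool_rot': array([-8.99194497e+01, -2.12147378e-02, -7.93305360e+01]), 'force': array([-0.03800408,  0.22469511, -0.47685161]), 'wrist_torque': array([ 0.04377041, -0.03617792,  0.00632941]), 'opening': 0.5008428026824646}
```

View pics/w3.png

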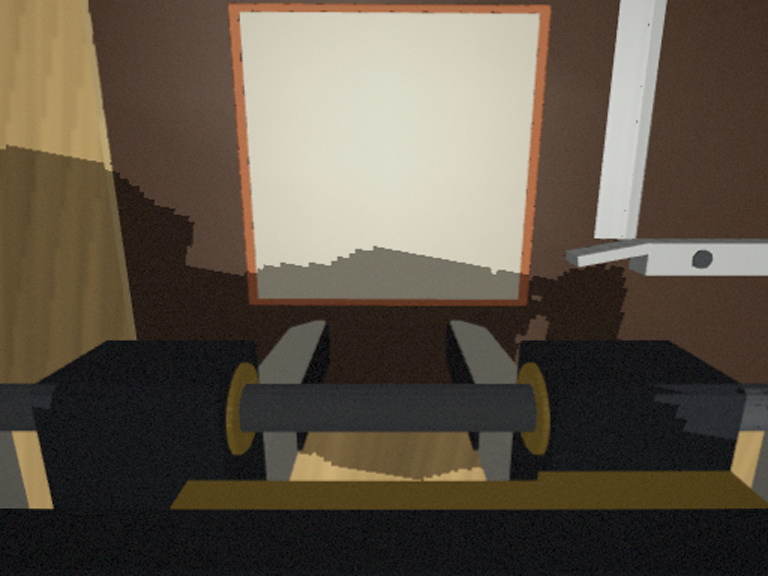

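View pics/s3c.png

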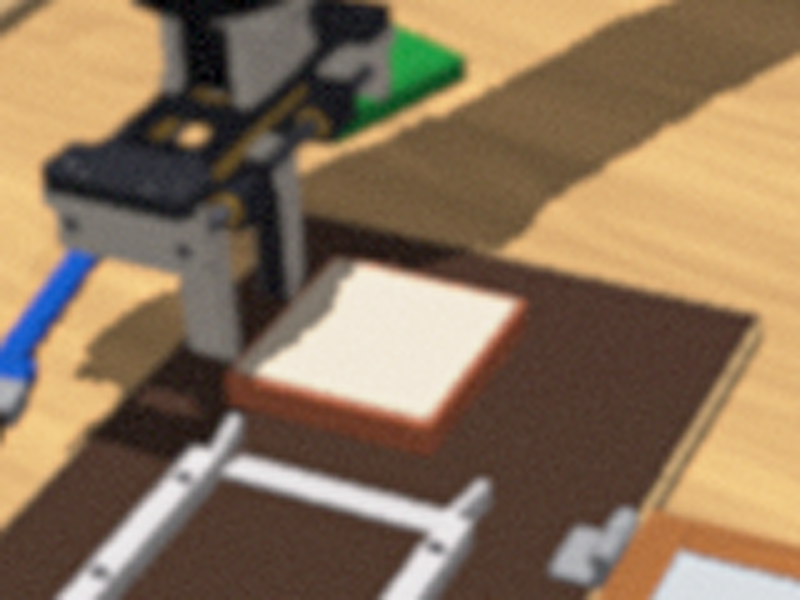

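{"method": "play_rows", "body": {
  "motion": [
    {"x": -0.004, "y": 0, "z": 0, "twist": 0, "fingers": 0.5},
    {"x": -0.008, "y": 0, "z": 0, "twist": 0, "fingers": 0.5},
    {"x": -0.012, "y": 0, "z": 0, "twist": 0, "fingers": 0.5},
    {"x": -0.016, "y": 0, "z": 0, "twist": 0, "fingers": 0.5}
  ]
}}

```text
t: 2.3
eef_pos: [584.1, -78.2, 101.2]
tool_rot: [-90.0, -0.0, -79.3]
force: [0.4, -0.2, 0.0]
opening: 0.499
```

{"method": "play_rows", "body": {
  "motion": [
    {"x": -0.004, "y": 0, "z": 0, "twist": 0, "fingers": 0.5},
    {"x": -0.008, "y": 0, "z": 0, "twist": 0, "fingers": 0.5},
    {"x": -0.012, "y": 0, "z": 0, "twist": 0, "fingers": 0.5}
  ]
}}

```text
t: 2.6
eef_pos: [583.3, -73.9, 101.2]
tool_rot: [-90.0, -0.0, -79.3]
force: [1.0, -2.8, 0.1]
opening: 0.501
```

{"method": "play_rows", "body": {
  "motion": [
    {"x": -0.003, "y": 0, "z": 0, "twist": 0, "fingers": 0.5},
    {"x": -0.006, "y": 0, "z": 0, "twist": 0, "fingers": 0.5}
  ]
}}

```text
t: 2.8
eef_pos: [582.8, -71.5, 101.2]
tool_rot: [-90.0, -0.0, -79.3]
force: [0.6, -1.9, -0.3]
opening: 0.498
```

{"method": "play_rows", "body": {
  "motion": [
    {"x": -0.005, "y": 0, "z": 0, "twist": 0, "fingers": 0.5},
    {"x": -0.01, "y": 0, "z": 0, "twist": 0, "fingers": 0.5},
    {"x": -0.015, "y": 0, "z": 0, "twist": 0, "fingers": 0.5},
    {"x": -0.02, "y": 0, "z": 0, "twist": 0, "fingers": 0.5},
    {"x": -0.025, "y": 0, "z": 0, "twist": 0, "fingers": 0.5}
  ]
}}

```text
t: 3.3
eef_pos: [580.9, -61.2, 101.2]
tool_rot: [-90.0, 0.0, -79.3]
force: [-0.1, -2.4, -1.0]
opening: 0.501
```

{"method": "play_rows", "body": {
  "motion": [
    {"x": -0.005, "y": 0, "z": 0, "twist": 0, "fingers": 0.5},
    {"x": -0.01, "y": 0, "z": 0, "twist": 0, "fingers": 0.5},
    {"x": -0.015, "y": 0, "z": 0, "twist": 0, "fingers": 0.5},
    {"x": -0.0175, "y": 0, "z": 0, "twist": 0, "fingers": 0.5},
    {"x": -0.0175, "y": 0, "z": 0, "twist": 0, "fingers": 0.5}
  ]
}}

```text
t: 3.8
eef_pos: [579.6, -54.2, 101.2]
tool_rot: [-90.0, 0.0, -79.3]
force: [-0.8, 0.4, 0.0]
opening: 0.5
```

Run:
```python
from h import *
print(ctrl.get_obs()['eef_pos'])
shot('wrist','w4');shot('scene','s4')
crop('s4',150,160,310,280,5,'s4c')
```

```text
[579.62169248 -54.18391777 101.20948772]
```

View pics/w4.png

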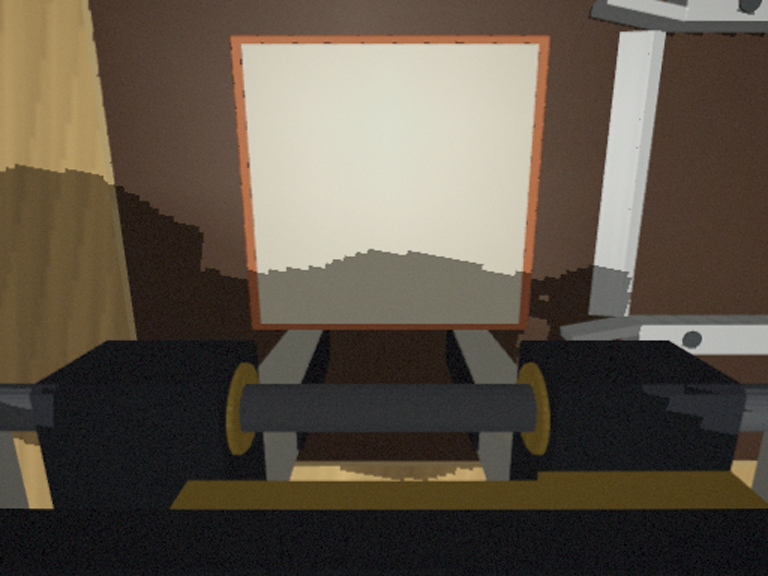

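View pics/s4c.png

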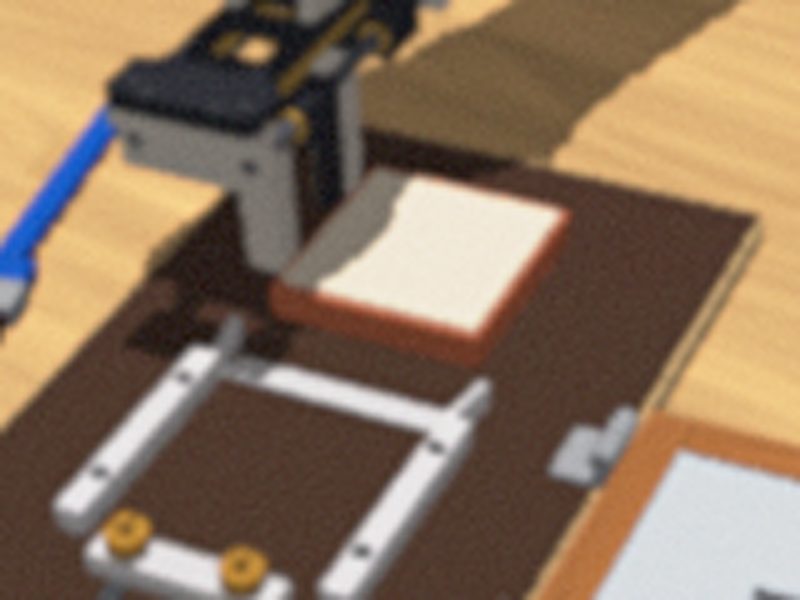

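Run:
```python
from h import *
crop('w4',370,0,512,240,3.2,'w4r');crop('w4',145,15,375,225,3.4,'w4t')
```

```text
(no output)
```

View pics/w4r.png

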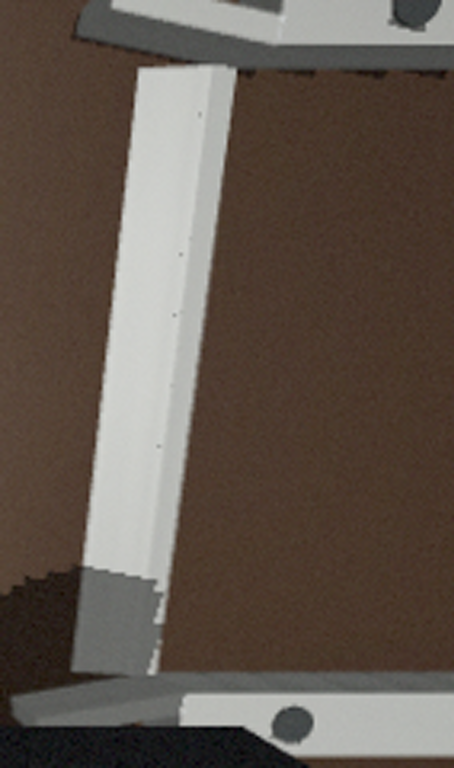

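View pics/w4t.png

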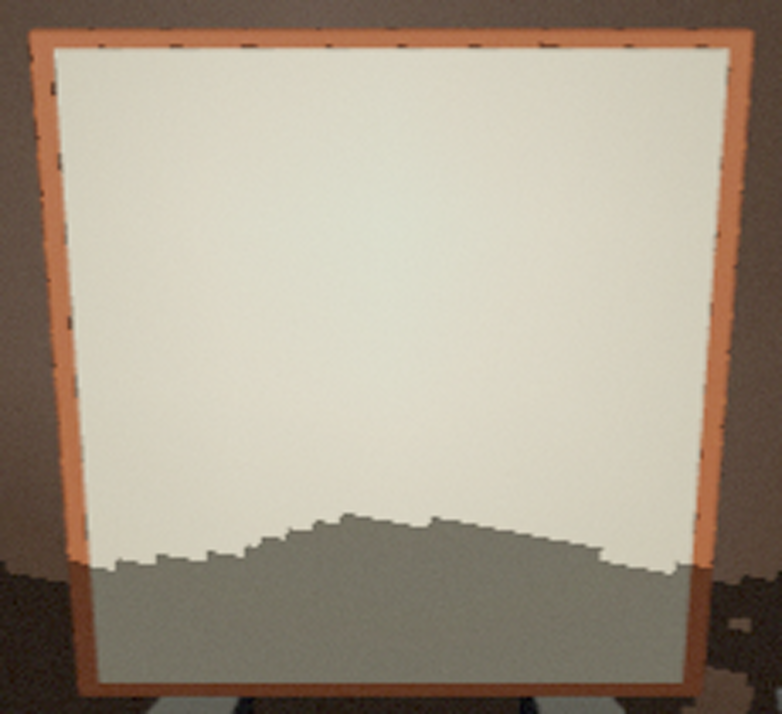

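```bash
cat > m.py <<'E'
from h import *
o=np.array([663.1,23.5]);a=np.radians(10.65);A=np.array([[np.cos(a),np.sin(a)],[-np.sin(a),np.cos(a)]])
J=lambda P:((np.atleast_2d(P)[:,:2]-o)@A.T).round(1)
ang=lambda a,b:np.degrees(np.arctan2(*(b-a)[[1,0]]))
def cr(x0,y0,s,L): return [(x0+u/s-.4,y0+v/s-.4) for u,v in L]
E
python3 - <<'E'
from m import *
C=load('w4')[0]
P=onplane(C,cr(370,0,3.2,[(250,70),(454,69),(160,673),(454,673)]),12);print('feet',J(P),ang(P[0],P[1]),ang(P[2],P[3]))
P=onplane(C,cr(370,0,3.2,[(275,44),(454,44),(185,694),(454,692)]),24);print('tops',J(P),ang(P[0],P[1]),ang(P[2],P[3]))
P=onplane(C,cr(370,0,3.2,[(210,67),(150,673)]),14);print('lip',J(P),ang(P[1],P[0])-90)
P=onplane(C,cr(145,15,3.4,[(30,30),(754,30),(705,695),(80,695)]),29);print('tile',J(P),J(P.mean(0)),[ang(P[i],P[(i+1)%4]) for i in range(4)])
P=onplane(C,cr(145,15,3.4,[(52,47),(730,47),(685,685),(98,685)]),30);print('coat',J(P),J(P.mean(0)),[ang(P[i],P[(i+1)%4]) for i in range(4)])
print(J(ctrl.get_obs()['eef_pos']))
E
```

```text
feet [[  3.1  52.9]
 [ 36.9  53.2]
 [  1.8 -51.3]
 [ 58.3 -51.3]] 11.1607165160102 10.60660118439789
tops [[ -0.6  53.2]
 [ 26.8  53.3]
 [ -0.1 -51.3]
 [ 48.2 -50.9]] 10.923112244392245 11.042304529853059
lip [[ -4.7  52.8]
 [ -1.2 -50.6]] 12.543640150898284
tile [[-146.5   47.2]
 [ -45.4   47.2]
 [ -44.9  -51. ]
 [-146.6  -50.9]] [[-95.9  -1.9]] [np.float64(10.65291585026895), np.float64(-79.01100784585675), np.float64(-169.35684592553244), np.float64(100.563230945955)]
coat [[-143.3   44.8]
 [ -48.9   44.8]
 [ -48.6  -48.9]
 [-143.3  -48.9]] [[-96.  -2.]] [np.float64(10.652374669247191), np.float64(-79.1208171578028), np.float64(-169.35660463916912), np.float64(100.64954059547017)]
[[-96.4 -61. ]]
```

{"method": "play_rows", "body": {
  "motion": [
    {"x": -0.004, "y": 0, "z": 0, "twist": 0, "fingers": 0.5},
    {"x": -0.0072, "y": 0, "z": 0, "twist": 0, "fingers": 0.5},
    {"x": -0.0072, "y": 0, "z": 0, "twist": 0, "fingers": 0.5},
    {"x": -0.0072, "y": 0, "z": 0, "twist": 0, "fingers": 0.5}
  ]
}}

```text
t: 4.3
eef_pos: [579.1, -51.8, 101.3]
tool_rot: [-90.0, -0.0, -79.3]
force: [0.3, -1.0, 1.0]
opening: 0.504
```

Run:
```python
from m import *
print(J(ctrl.get_obs()['eef_pos']))
shot('wrist','w5')
crop('w5',145,15,375,225,3.4,'w5t')
```

```text
[[-96.4 -58.4]]
```

View pics/w5t.png

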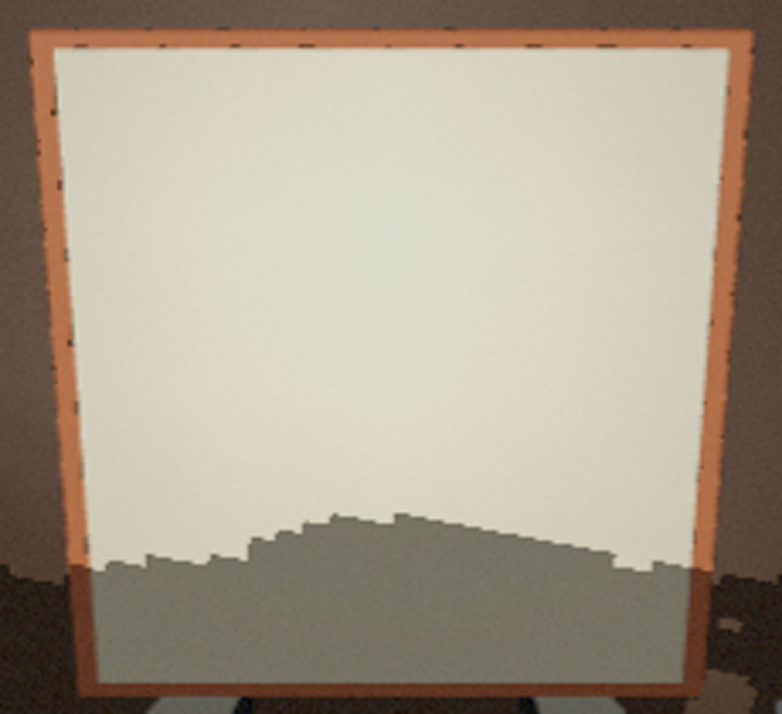

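{"method": "play_rows", "body": {
  "motion": [
    {"x": 0.01, "y": 0, "z": 0, "twist": 0, "fingers": 0.5},
    {"x": 0.03, "y": 0, "z": 0, "twist": 0, "fingers": 0.5},
    {"x": 0.03, "y": -0.08, "z": 0, "twist": 0, "fingers": 0.5},
    {"x": 0.03, "y": -0.18, "z": 0, "twist": 0, "fingers": 0.5},
    {"x": 0.03, "y": -0.25, "z": 0, "twist": 0, "fingers": 0.5}
  ]
}}

```text
t: 4.85
eef_pos: [581.6, -64.3, 203.1]
tool_rot: [-90.0, -0.0, -79.4]
force: [0.2, 0.2, 0.5]
opening: 0.501
```

{"method": "play_rows", "body": {
  "motion": [
    {"x": -0.03, "y": 0, "z": -0.03, "twist": 0.09, "fingers": 0.5},
    {"x": -0.07, "y": 0, "z": -0.07, "twist": 0.18, "fingers": 0.5},
    {"x": -0.11, "y": 0, "z": -0.11, "twist": 0.27, "fingers": 0.5},
    {"x": -0.15, "y": 0, "z": -0.15, "twist": 0.36, "fingers": 0.5},
    {"x": -0.177, "y": 0, "z": -0.1815, "twist": 0.45, "fingers": 0.5}
  ]
}}

```text
t: 5.35
eef_pos: [495.8, -7.1, 201.3]
tool_rot: [-90.0, -0.0, -120.1]
force: [-0.4, -0.0, -0.7]
opening: 0.502
```

{"method": "play_rows", "body": {
  "motion": [
    {"x": 0, "y": 0, "z": 0, "twist": 0.09, "fingers": 0.5},
    {"x": 0, "y": 0, "z": 0, "twist": 0.18, "fingers": 0.5},
    {"x": 0, "y": 0, "z": 0, "twist": 0.27, "fingers": 0.5},
    {"x": 0, "y": 0, "z": 0, "twist": 0.36, "fingers": 0.5},
    {"x": 0, "y": 0, "z": 0, "twist": 0.45, "fingers": 0.5}
  ]
}}

```text
t: 5.85
eef_pos: [497.0, -7.9, 201.3]
tool_rot: [-90.0, 0.0, -160.7]
force: [-0.2, -0.2, -1.5]
opening: 0.499
```

{"method": "play_rows", "body": {
  "motion": [
    {"x": 0, "y": 0, "z": 0, "twist": 0.09, "fingers": 0.5},
    {"x": 0, "y": 0, "z": 0, "twist": 0.1, "fingers": 0.5},
    {"x": 0, "y": 0, "z": 0, "twist": 0.1, "fingers": 0.5},
    {"x": 0, "y": 0, "z": 0, "twist": 0.1, "fingers": 0.5}
  ]
}}

```text
t: 6.25
eef_pos: [496.9, -7.6, 201.2]
tool_rot: [-90.0, -0.0, -169.1]
force: [-0.6, -0.8, -0.2]
opening: 0.499
```

Run:
```python
from m import *
s=ctrl.get_obs();print(s['joints'],s['eef_pos'],s['tool_rot'],s['force'],J(s['eef_pos']))
shot('wrist','w6')
```

```text
[-21.76965034  29.73119115  22.95752119 127.50327211 -25.21298203
  27.01081409 -57.96586986] [496.89965074  -7.55436242 201.22451844] [-9.00017465e+01 -8.74508813e-04 -1.69149067e+02] [-0.57021874 -0.79270602 -0.18940297] [[-169.1    0.2]]
```

View pics/w6.png

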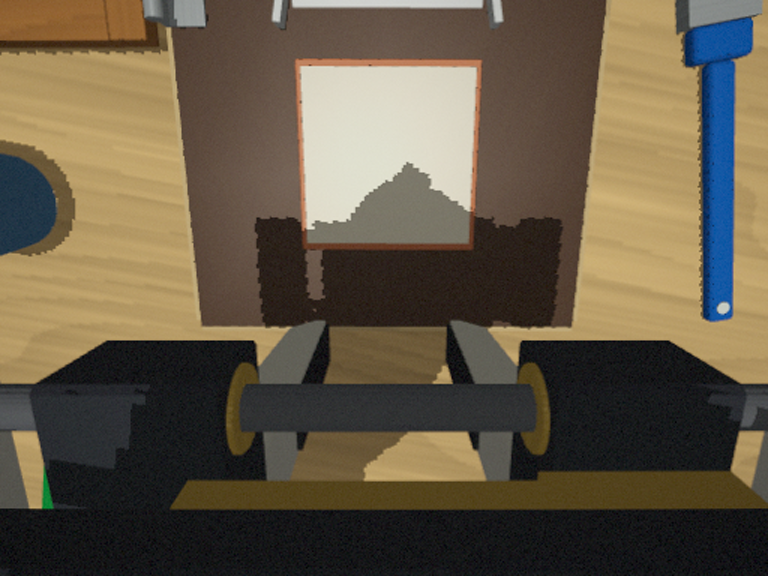

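{"method": "play_rows", "body": {
  "motion": [
    {"x": 0, "y": 0.06, "z": 0, "twist": 0, "fingers": 0.5},
    {"x": 0, "y": 0.13, "z": 0, "twist": 0, "fingers": 0.5},
    {"x": 0, "y": 0.2, "z": 0, "twist": 0, "fingers": 0.5},
    {"x": 0, "y": 0.245, "z": 0, "twist": 0, "fingers": 0.5},
    {"x": 0, "y": 0.245, "z": 0, "twist": 0, "fingers": 0.5}
  ]
}}

```text
t: 6.8
eef_pos: [496.1, -7.7, 101.5]
tool_rot: [-90.1, -0.2, -169.3]
force: [-0.0, -0.3, -0.4]
opening: 0.501
```

{"method": "play_rows", "body": {
  "motion": [
    {"x": -0.004, "y": 0, "z": 0, "twist": 0, "fingers": 0.5},
    {"x": -0.008, "y": 0, "z": 0, "twist": 0, "fingers": 0.5},
    {"x": -0.012, "y": 0, "z": 0, "twist": 0, "fingers": 0.5},
    {"x": -0.016, "y": 0, "z": 0, "twist": 0, "fingers": 0.5}
  ]
}}

```text
t: 7.2
eef_pos: [503.7, -6.0, 104.0]
tool_rot: [-90.0, 0.1, -169.3]
force: [-0.2, -1.3, 0.7]
opening: 0.497
```

Run:
```python
from m import *
s=ctrl.get_obs();print(s['eef_pos'],s['tool_rot'],s['force'],J(s['eef_pos']))
shot('wrist','w7');shot('side','d7');crop('d7',150,140,330,260,4.4,'d7c')
```

```text
[503.70496862  -5.99939921 104.02226867] [-8.99867512e+01  8.55905674e-02 -1.69289191e+02] [-0.19426437 -1.28744255  0.6895081 ] [[-162.1    0.5]]
```

View pics/w7.png

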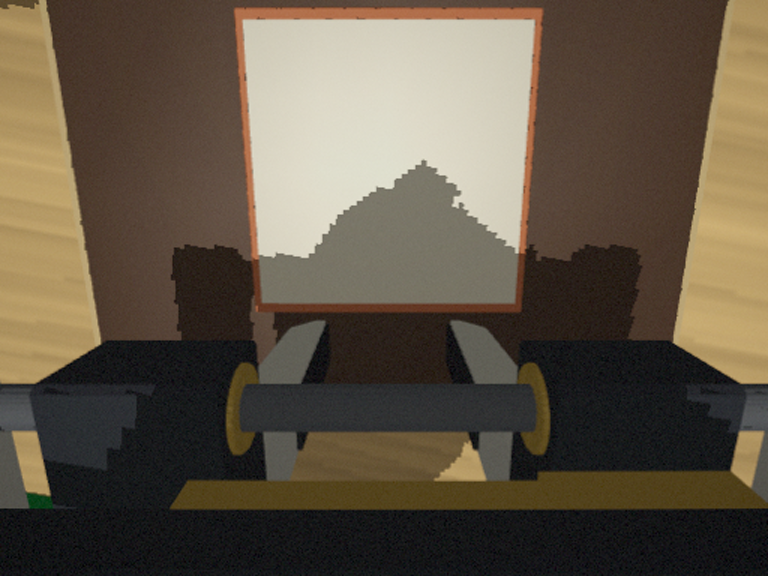

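View pics/d7c.png

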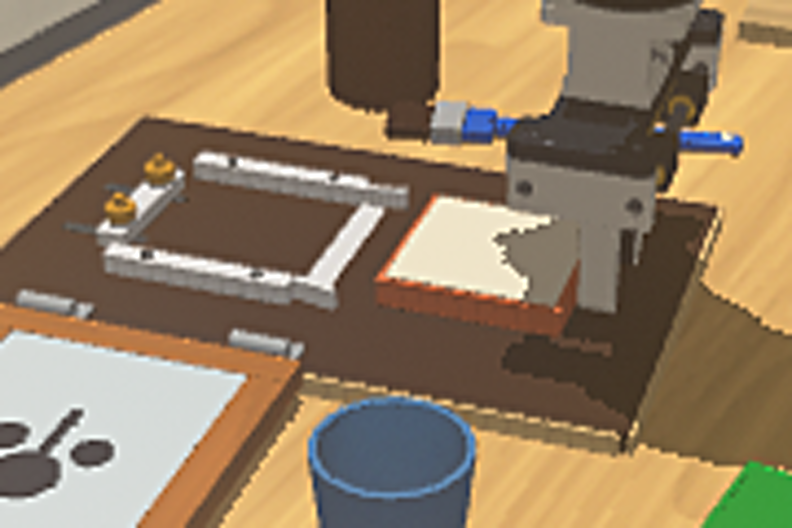

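{"method": "play_rows", "body": {
  "motion": [
    {"x": -0.005, "y": 0, "z": 0, "twist": 0, "fingers": 0.5},
    {"x": -0.01, "y": 0, "z": 0, "twist": 0, "fingers": 0.5},
    {"x": -0.015, "y": 0, "z": 0, "twist": 0, "fingers": 0.5},
    {"x": -0.02, "y": 0, "z": 0, "twist": 0, "fingers": 0.5},
    {"x": -0.025, "y": 0, "z": 0, "twist": 0, "fingers": 0.5}
  ]
}}

```text
t: 7.8
eef_pos: [511.9, -4.5, 103.1]
tool_rot: [-90.0, -0.1, -169.3]
force: [-5.0, -1.0, 4.4]
opening: 0.501
```

{"method": "play_rows", "body": {
  "motion": [
    {"x": -0.005, "y": 0, "z": 0, "twist": 0, "fingers": 0.5},
    {"x": -0.01, "y": 0, "z": 0, "twist": 0, "fingers": 0.5},
    {"x": -0.015, "y": 0, "z": 0, "twist": 0, "fingers": 0.5},
    {"x": -0.02, "y": 0, "z": 0, "twist": 0, "fingers": 0.5},
    {"x": -0.025, "y": 0, "z": 0, "twist": 0, "fingers": 0.5}
  ]
}}

```text
t: 8.3
eef_pos: [523.2, -2.5, 103.1]
tool_rot: [-90.0, 0.0, -169.3]
force: [-1.3, -0.1, -1.7]
opening: 0.5
```

Run:
```python
from m import *
s=ctrl.get_obs();print(s['eef_pos'],s['tool_rot'],s['force'],J(s['eef_pos']))
shot('wrist','w8')
```

```text
[523.17231161  -2.45739691 103.14388921] [-8.99923396e+01  1.31093356e-02 -1.69321158e+02] [-1.28595468 -0.10452627 -1.65558649] [[-142.3    0.3]]
```

View pics/w8.png

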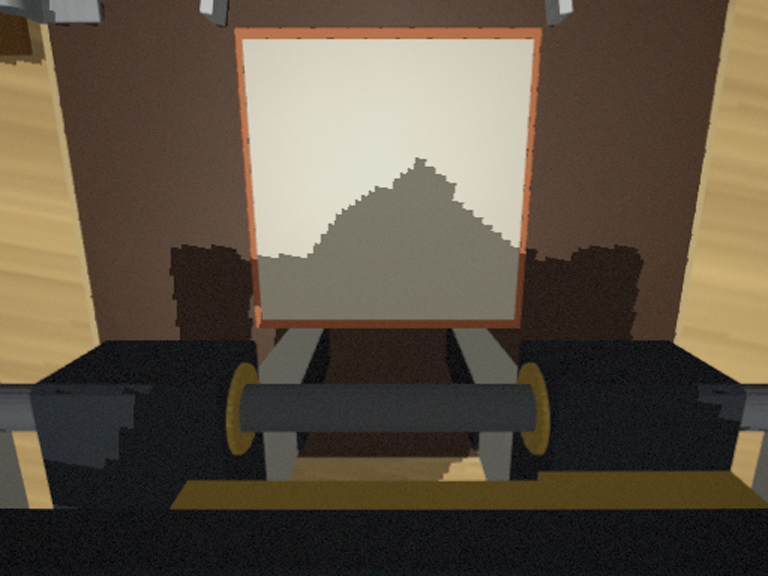

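{"method": "play_rows", "body": {
  "motion": [
    {"x": -0.005, "y": 0, "z": 0, "twist": 0, "fingers": 0.5},
    {"x": -0.01, "y": 0, "z": 0, "twist": 0, "fingers": 0.5},
    {"x": -0.015, "y": 0, "z": 0, "twist": 0, "fingers": 0.5},
    {"x": -0.02, "y": 0, "z": 0, "twist": 0, "fingers": 0.5},
    {"x": -0.025, "y": 0, "z": 0, "twist": 0, "fingers": 0.5}
  ]
}}

```text
t: 8.85
eef_pos: [532.8, -0.6, 103.2]
tool_rot: [-90.0, -0.0, -169.3]
force: [-1.4, -0.6, -0.8]
opening: 0.496
```

{"method": "play_rows", "body": {
  "motion": [
    {"x": -0.005, "y": 0, "z": 0, "twist": 0, "fingers": 0.5},
    {"x": -0.01, "y": 0, "z": 0, "twist": 0, "fingers": 0.5},
    {"x": -0.015, "y": 0, "z": 0, "twist": 0, "fingers": 0.5},
    {"x": -0.02, "y": 0, "z": 0, "twist": 0, "fingers": 0.5},
    {"x": -0.025, "y": 0, "z": 0, "twist": 0, "fingers": 0.5}
  ]
}}

```text
t: 9.35
eef_pos: [542.1, 1.1, 103.2]
tool_rot: [-90.0, -0.1, -169.3]
force: [-3.3, -0.9, 2.0]
opening: 0.5
```

{"method": "play_rows", "body": {
  "motion": [
    {"x": -0.005, "y": 0, "z": 0, "twist": 0, "fingers": 0.5},
    {"x": -0.01, "y": 0, "z": 0, "twist": 0, "fingers": 0.5},
    {"x": -0.015, "y": 0, "z": 0, "twist": 0, "fingers": 0.5},
    {"x": -0.02, "y": 0, "z": 0, "twist": 0, "fingers": 0.5},
    {"x": -0.025, "y": 0, "z": 0, "twist": 0, "fingers": 0.5}
  ]
}}

```text
t: 9.85
eef_pos: [552.8, 3.1, 103.2]
tool_rot: [-90.0, 0.0, -169.3]
force: [-1.2, 0.5, -1.2]
opening: 0.5
```

Run:
```python
from m import *
s=ctrl.get_obs();print(s['eef_pos'],s['tool_rot'],s['force'],J(s['eef_pos']))
shot('wrist','w9')
```

```text
[552.80426867   3.08183833 103.21049773] [-8.99865131e+01  3.41789551e-02 -1.69321488e+02] [-1.19199387  0.54966341 -1.17275163] [[-112.2    0.3]]
```

View pics/w9.png

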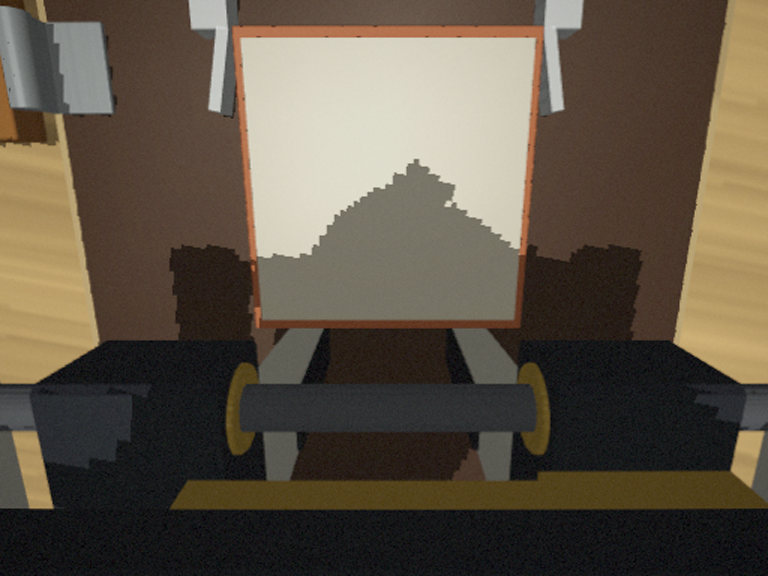

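{"method": "play_rows", "body": {
  "motion": [
    {"x": -0.005, "y": 0, "z": 0, "twist": 0, "fingers": 0.5},
    {"x": -0.01, "y": 0, "z": 0, "twist": 0, "fingers": 0.5},
    {"x": -0.015, "y": 0, "z": 0, "twist": 0, "fingers": 0.5},
    {"x": -0.02, "y": 0, "z": 0, "twist": 0, "fingers": 0.5},
    {"x": -0.025, "y": 0, "z": 0, "twist": 0, "fingers": 0.5}
  ]
}}

```text
t: 10.4
eef_pos: [562.2, 4.9, 103.2]
tool_rot: [-90.0, -0.0, -169.3]
force: [-3.4, -0.3, 1.0]
opening: 0.498
```

{"method": "play_rows", "body": {
  "motion": [
    {"x": -0.005, "y": 0, "z": 0, "twist": 0, "fingers": 0.5},
    {"x": -0.01, "y": 0, "z": 0, "twist": 0, "fingers": 0.5},
    {"x": -0.015, "y": 0, "z": 0, "twist": 0, "fingers": 0.5},
    {"x": -0.02, "y": 0, "z": 0, "twist": 0, "fingers": 0.5},
    {"x": -0.025, "y": 0, "z": 0, "twist": 0, "fingers": 0.5}
  ]
}}

```text
t: 10.9
eef_pos: [572.0, 6.8, 103.2]
tool_rot: [-90.0, -0.0, -169.3]
force: [-3.4, -0.2, 1.9]
opening: 0.5
```

{"method": "play_rows", "body": {
  "motion": [
    {"x": -0.005, "y": 0, "z": 0, "twist": 0, "fingers": 0.5},
    {"x": -0.01, "y": 0, "z": 0, "twist": 0, "fingers": 0.5},
    {"x": -0.015, "y": 0, "z": 0, "twist": 0, "fingers": 0.5},
    {"x": -0.02, "y": 0, "z": 0, "twist": 0, "fingers": 0.5},
    {"x": -0.025, "y": 0, "z": 0, "twist": 0, "fingers": 0.5}
  ]
}}

```text
t: 11.4
eef_pos: [581.9, 8.6, 103.2]
tool_rot: [-90.0, -0.0, -169.3]
force: [-3.2, -1.2, 2.1]
opening: 0.503
```

{"method": "play_rows", "body": {
  "motion": [
    {"x": -0.005, "y": 0, "z": 0, "twist": 0, "fingers": 0.5},
    {"x": -0.01, "y": 0, "z": 0, "twist": 0, "fingers": 0.5},
    {"x": -0.015, "y": 0, "z": 0, "twist": 0, "fingers": 0.5},
    {"x": -0.02, "y": 0, "z": 0, "twist": 0, "fingers": 0.5},
    {"x": -0.025, "y": 0, "z": 0, "twist": 0, "fingers": 0.5}
  ]
}}

```text
t: 11.9
eef_pos: [591.8, 10.5, 103.2]
tool_rot: [-90.0, -0.0, -169.3]
force: [-3.7, 0.2, 2.5]
opening: 0.5
```

Run:
```python
from m import *
s=ctrl.get_obs();print(s['eef_pos'],s['tool_rot'],s['force'],J(s['eef_pos']))
shot('wrist','w10');shot('side','d10');crop('d10',150,140,330,260,4.4,'d10c')
```

```text
[591.7608404   10.46832161 103.2262431 ] [-8.99989672e+01 -2.17358362e-03 -1.69320319e+02] [-3.72809617  0.24633862  2.50848176] [[-72.5   0.4]]
```

View pics/w10.png

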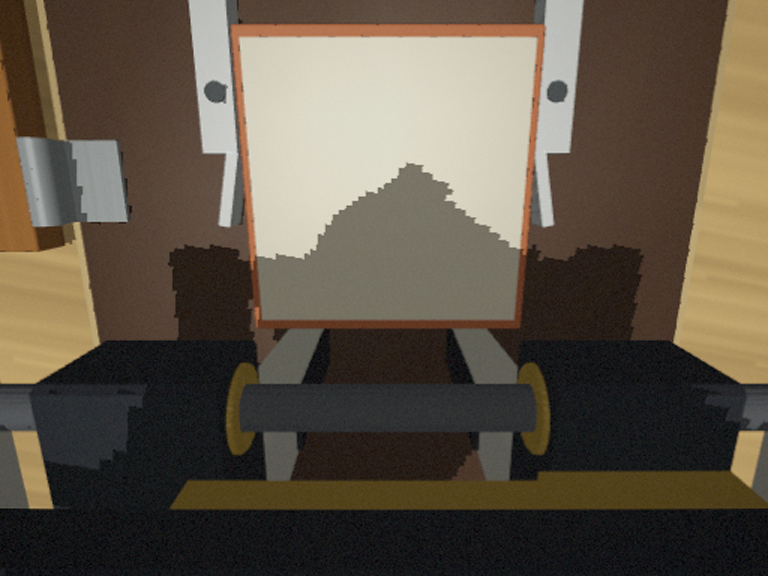

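View pics/d10c.png

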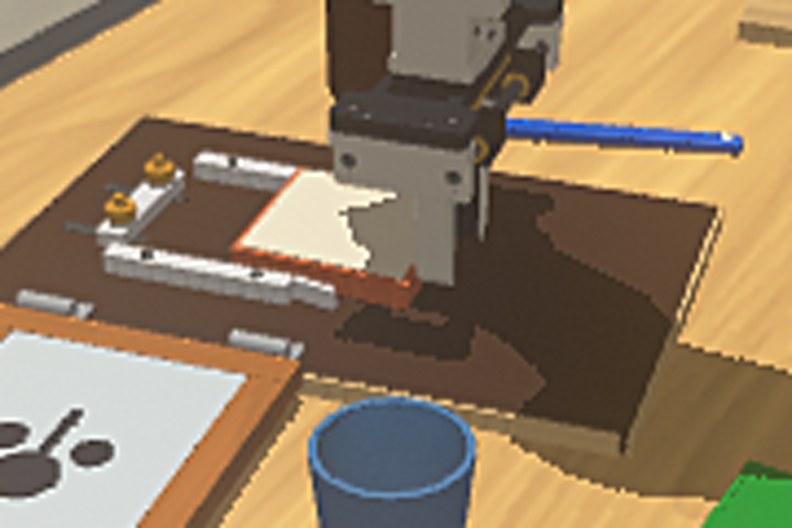

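{"method": "play_rows", "body": {
  "motion": [
    {"x": -0.005, "y": 0, "z": 0, "twist": 0, "fingers": 0.5},
    {"x": -0.01, "y": 0, "z": 0, "twist": 0, "fingers": 0.5},
    {"x": -0.015, "y": 0, "z": 0, "twist": 0, "fingers": 0.5},
    {"x": -0.02, "y": 0, "z": 0, "twist": 0, "fingers": 0.5},
    {"x": -0.025, "y": 0, "z": 0, "twist": 0, "fingers": 0.5}
  ]
}}

```text
t: 12.5
eef_pos: [601.5, 12.3, 103.2]
tool_rot: [-90.0, -0.0, -169.3]
force: [-3.7, -0.1, 2.9]
opening: 0.498
```

{"method": "play_rows", "body": {
  "motion": [
    {"x": -0.005, "y": 0, "z": 0, "twist": 0, "fingers": 0.5},
    {"x": -0.01, "y": 0, "z": 0, "twist": 0, "fingers": 0.5},
    {"x": -0.015, "y": 0, "z": 0, "twist": 0, "fingers": 0.5},
    {"x": -0.02, "y": 0, "z": 0, "twist": 0, "fingers": 0.5},
    {"x": -0.025, "y": 0, "z": 0, "twist": 0, "fingers": 0.5}
  ]
}}

```text
t: 13.0
eef_pos: [611.3, 14.2, 103.2]
tool_rot: [-90.0, -0.0, -169.3]
force: [-4.6, -1.5, 2.7]
opening: 0.499
```

{"method": "play_rows", "body": {
  "motion": [
    {"x": -0.005, "y": 0, "z": 0, "twist": 0, "fingers": 0.5},
    {"x": -0.01, "y": 0, "z": 0, "twist": 0, "fingers": 0.5},
    {"x": -0.015, "y": 0, "z": 0, "twist": 0, "fingers": 0.5},
    {"x": -0.02, "y": 0, "z": 0, "twist": 0, "fingers": 0.5},
    {"x": -0.025, "y": 0, "z": 0, "twist": 0, "fingers": 0.5}
  ]
}}

```text
t: 13.5
eef_pos: [620.8, 15.9, 103.2]
tool_rot: [-90.0, -0.0, -169.3]
force: [-6.9, -1.0, 5.2]
opening: 0.498
```

{"method": "play_rows", "body": {
  "motion": [
    {"x": -0.005, "y": 0, "z": 0, "twist": 0, "fingers": 0.5},
    {"x": -0.01, "y": 0, "z": 0, "twist": 0, "fingers": 0.5},
    {"x": -0.015, "y": 0, "z": 0, "twist": 0, "fingers": 0.5},
    {"x": -0.02, "y": 0, "z": 0, "twist": 0, "fingers": 0.5},
    {"x": -0.025, "y": 0, "z": 0, "twist": 0, "fingers": 0.5}
  ]
}}

```text
t: 14.0
eef_pos: [631.2, 17.9, 103.1]
tool_rot: [-90.0, 0.0, -169.3]
force: [-1.5, -0.5, -2.1]
opening: 0.499
```

Run:
```python
from m import *
s=ctrl.get_obs();print(s['eef_pos'],s['tool_rot'],s['force'],J(s['eef_pos']))
shot('wrist','w11');shot('side','d11');crop('d11',130,140,310,260,4.4,'d11c')
```

```text
[631.24831951  17.93813492 103.09815628] [-8.99930368e+01  1.05465692e-02 -1.69320332e+02] [-1.49533925 -0.54448056 -2.0657855 ] [[-32.3   0.4]]
```

View pics/w11.png

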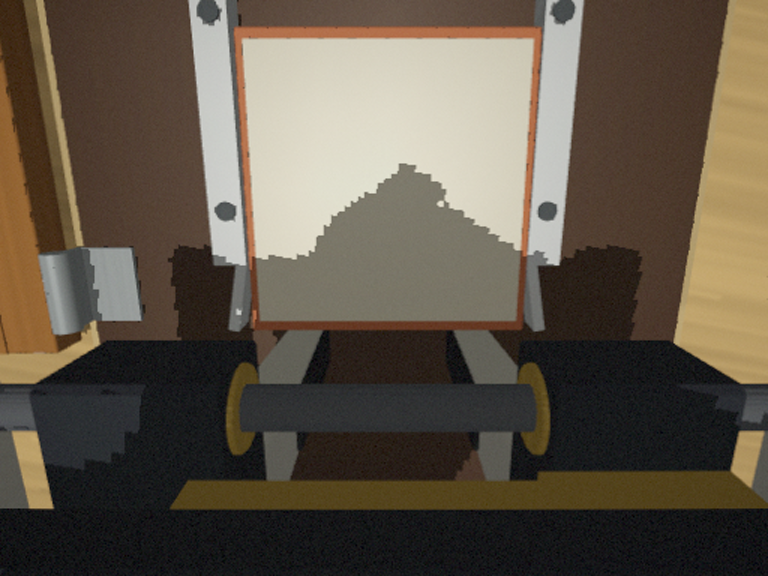

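View pics/d11c.png

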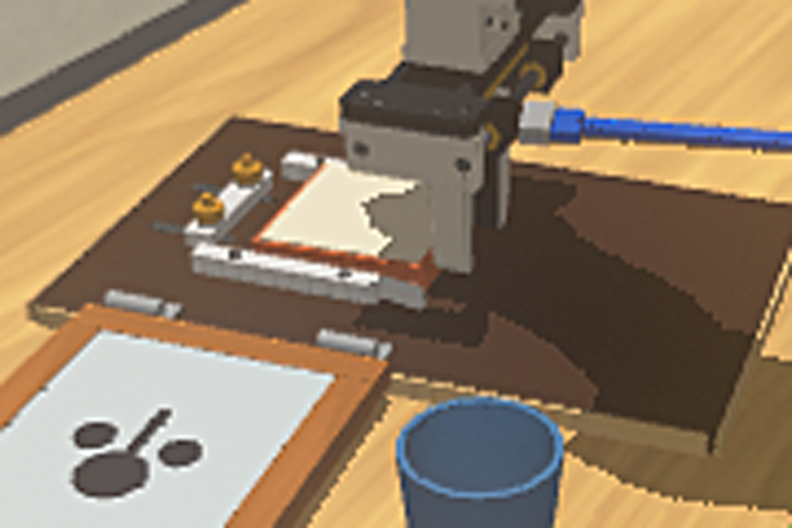

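{"method": "play_rows", "body": {
  "motion": [
    {"x": -0.005, "y": 0, "z": 0, "twist": 0, "fingers": 0.5},
    {"x": -0.01, "y": 0, "z": 0, "twist": 0, "fingers": 0.5},
    {"x": -0.015, "y": 0, "z": 0, "twist": 0, "fingers": 0.5},
    {"x": -0.02, "y": 0, "z": 0, "twist": 0, "fingers": 0.5},
    {"x": -0.025, "y": 0, "z": 0, "twist": 0, "fingers": 0.5}
  ]
}}

```text
t: 14.6
eef_pos: [640.9, 19.7, 103.2]
tool_rot: [-90.0, -0.0, -169.3]
force: [-2.1, -0.2, -1.3]
opening: 0.501
```

{"method": "play_rows", "body": {
  "motion": [
    {"x": -0.003, "y": 0, "z": 0, "twist": 0, "fingers": 0.5},
    {"x": -0.006, "y": 0, "z": 0, "twist": 0, "fingers": 0.5},
    {"x": -0.009, "y": 0, "z": 0, "twist": 0, "fingers": 0.5},
    {"x": -0.012, "y": 0, "z": 0, "twist": 0, "fingers": 0.5},
    {"x": -0.015, "y": 0, "z": 0, "twist": 0, "fingers": 0.5}
  ]
}}

```text
t: 15.1
eef_pos: [646.7, 20.8, 103.2]
tool_rot: [-90.0, -0.0, -169.3]
force: [-0.6, -0.4, -1.2]
opening: 0.501
```

Run:
```python
from m import *
s=ctrl.get_obs();print(s['eef_pos'],s['tool_rot'],s['force'],J(s['eef_pos']))
shot('wrist','w12');shot('side','d12');crop('d12',130,140,310,260,4.4,'d12c')
```

```text
[646.70442831  20.81632914 103.20206198] [-8.99986672e+01 -2.93979728e-03 -1.69325149e+02] [-0.64599043 -0.43732666 -1.20460604] [[-16.6   0.4]]
```

View pics/w12.png

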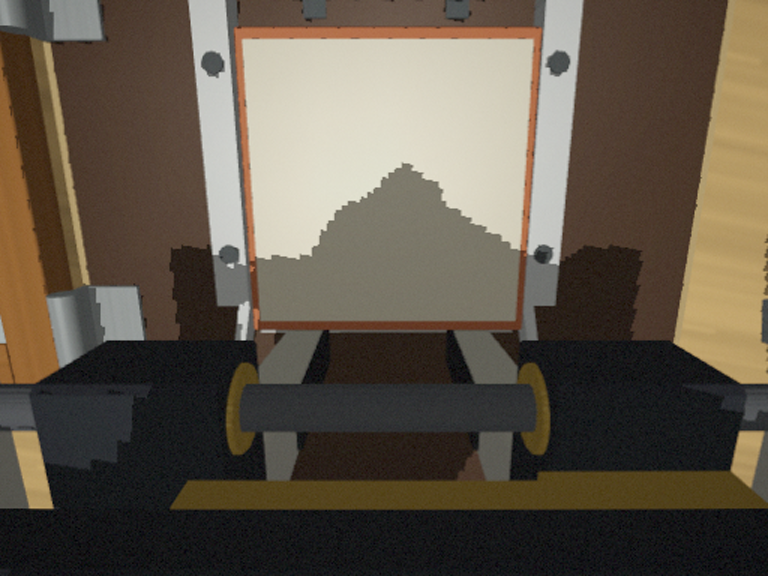

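View pics/d12c.png

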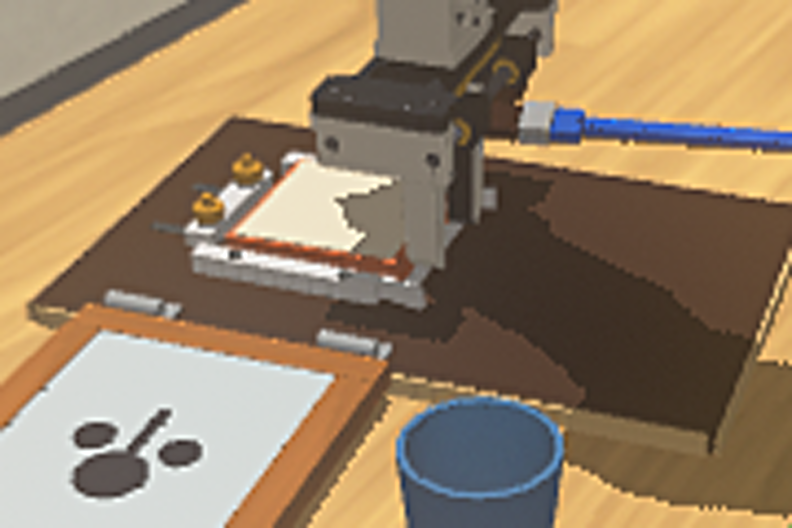

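{"method": "play_rows", "body": {
  "motion": [
    {"x": -0.0025, "y": 0, "z": 0, "twist": 0, "fingers": 0.5},
    {"x": -0.005, "y": 0, "z": 0, "twist": 0, "fingers": 0.5},
    {"x": -0.0075, "y": 0, "z": 0, "twist": 0, "fingers": 0.5},
    {"x": -0.01, "y": 0, "z": 0, "twist": 0, "fingers": 0.5},
    {"x": -0.0125, "y": 0, "z": 0, "twist": 0, "fingers": 0.5}
  ]
}}

```text
t: 15.7
eef_pos: [651.7, 21.8, 103.2]
tool_rot: [-90.0, 0.0, -169.3]
force: [-1.0, 0.0, -1.4]
opening: 0.499
```

{"method": "play_rows", "body": {
  "motion": [
    {"x": -0.002, "y": 0, "z": 0, "twist": 0, "fingers": 0.5},
    {"x": -0.004, "y": 0, "z": 0, "twist": 0, "fingers": 0.5},
    {"x": -0.006, "y": 0, "z": 0, "twist": 0, "fingers": 0.5},
    {"x": -0.0075, "y": 0, "z": 0, "twist": 0, "fingers": 0.5}
  ]
}}

```text
t: 16.1
eef_pos: [654.6, 22.3, 103.2]
tool_rot: [-90.0, 0.0, -169.3]
force: [-1.5, 0.3, -0.3]
opening: 0.5
```

Run:
```python
from m import *
s=ctrl.get_obs();print(s['eef_pos'],s['tool_rot'],s['force'],J(s['eef_pos']))
shot('wrist','w13');shot('scene','s13');crop('s13',150,200,270,290,6.6,'s13c')
```

```text
[654.60786698  22.30329536 103.22657252] [-8.99957895e+01  4.70127473e-03 -1.69323059e+02] [-1.46185247  0.32315528 -0.2698469 ] [[-8.6  0.4]]
```

View pics/w13.png

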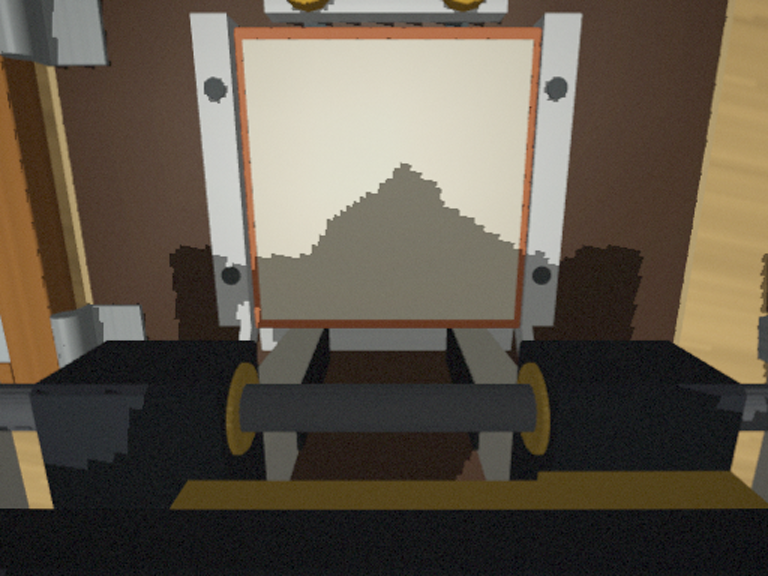

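View pics/s13c.png

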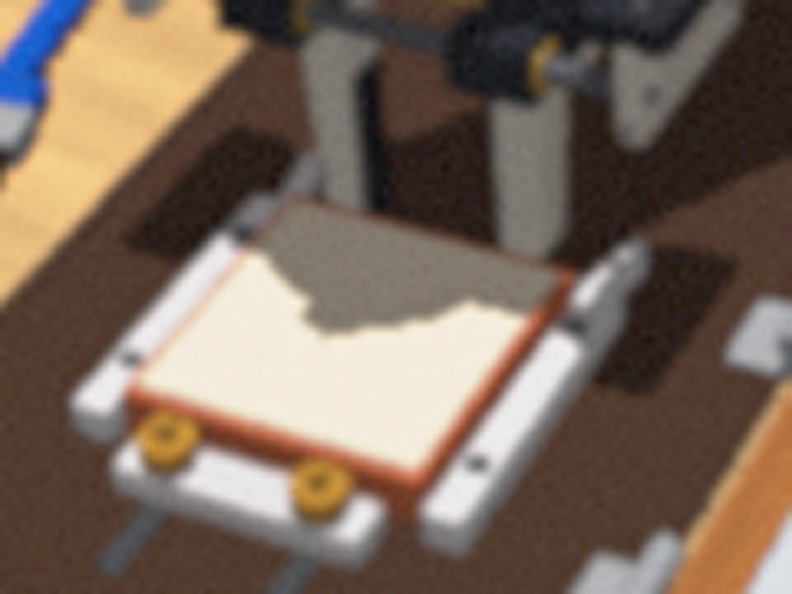

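{"method": "play_rows", "body": {
  "motion": [
    {"x": -0.0015, "y": 0, "z": 0, "twist": 0, "fingers": 0.5},
    {"x": -0.003, "y": 0, "z": 0, "twist": 0, "fingers": 0.5},
    {"x": -0.0045, "y": 0, "z": 0, "twist": 0, "fingers": 0.5},
    {"x": -0.006, "y": 0, "z": 0, "twist": 0, "fingers": 0.5}
  ]
}}

```text
t: 16.6
eef_pos: [656.8, 22.7, 103.3]
tool_rot: [-90.0, -0.0, -169.3]
force: [-3.8, -0.6, 0.0]
opening: 0.499
```

```bash
cat > fm.py <<'E'
from m import *
u=np.array([np.cos(a),np.sin(a)])
F=[]
import sys
for i in range(int(sys.argv[1])):
    s=ctrl.get_obs();F.append(-s['force'][:2]@u)
    n=('wrist','scene','side')[i%3]; shot(n,sys.argv[2]+n[0])
s=ctrl.get_obs();F.append(-s['force'][:2]@u)
print(s['t'],np.round(F,2),np.mean(F).round(2),s['wrist_torque'].round(2),((s['eef_pos'][:2]-o)@A.T).round(2))
E
python3 fm.py 1 a14; python3 -c "
from h import *
crop('a14w',150,0,370,60,3.6,'a14c')"
```

```text
16.65 [3.82 1.7 ] 2.76 [-0.08  0.63 -0.  ] [-6.23  0.39]
```

View pics/a14c.png

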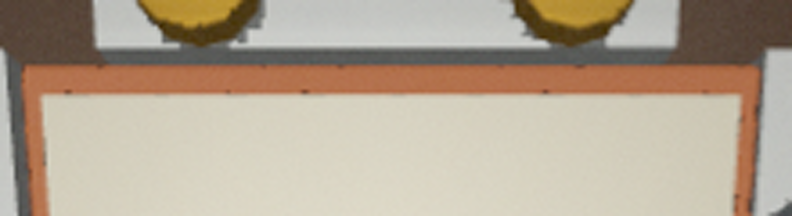

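Run:
```python
from m import *
C=load('a14w')[0]
print(J(onplane(C,cr(150,0,3.6,[(95,48),(680,46)]),22.5)),J(onplane(C,cr(150,0,3.6,[(25,66),(760,66)]),29)))
C=load('w13')[0];print(load('w13')[1].shape)
```

```text
[[108.3  41.3]
 [108.6 -39.4]] [[104.2  49.2]
 [104.2 -48.6]]
(384, 512, 3)
```

{"method": "play_rows", "body": {
  "motion": [
    {"x": -0.0012, "y": 0, "z": 0, "twist": 0, "fingers": 0.5},
    {"x": -0.0024, "y": 0, "z": 0, "twist": 0, "fingers": 0.5},
    {"x": -0.0036, "y": 0, "z": 0, "twist": 0, "fingers": 0.5},
    {"x": -0.0048, "y": 0, "z": 0, "twist": 0, "fingers": 0.5}
  ]
}}

```text
t: 17.05
eef_pos: [658.7, 23.0, 103.3]
tool_rot: [-90.0, -0.0, -169.3]
force: [-3.5, -0.8, 1.9]
opening: 0.502
```

```bash
python3 fm.py 1 a15; python3 -c "
from h import *
crop('a15w',150,0,370,60,3.6,'a15c')"
```

```text
17.1 [3.56 3.49] 3.52 [-0.12  0.72 -0.01] [-4.29  0.34]
```

View pics/a15c.png

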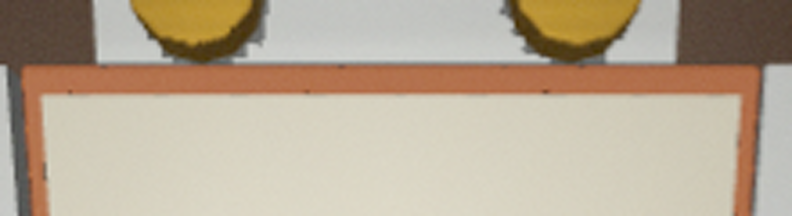

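{"method": "play_rows", "body": {
  "motion": [
    {"x": -0.001, "y": 0, "z": 0, "twist": 0, "fingers": 0.5},
    {"x": -0.002, "y": 0, "z": 0, "twist": 0, "fingers": 0.5}
  ]
}}

```text
t: 17.3
eef_pos: [659.5, 23.2, 103.2]
tool_rot: [-90.0, -0.0, -169.3]
force: [-3.7, -0.9, 2.0]
opening: 0.504
```

{"method": "play_rows", "body": {
  "motion": [
    {"x": -0.001, "y": 0, "z": 0, "twist": 0, "fingers": 0.5}
  ]
}}

```text
t: 17.4
eef_pos: [659.7, 23.3, 103.2]
tool_rot: [-90.0, -0.0, -169.3]
force: [-4.8, -0.4, 4.5]
opening: 0.501
```

{"method": "play_rows", "body": {
  "motion": [
    {"x": -0.0007, "y": 0, "z": 0, "twist": 0, "fingers": 0.5}
  ]
}}

```text
t: 17.5
eef_pos: [659.8, 23.2, 103.2]
tool_rot: [-90.0, -0.1, -169.3]
force: [-5.9, -0.6, 5.2]
opening: 0.499
```

```bash
python3 fm.py 1 a16; python3 -c "
from h import *
crop('a16w',150,0,370,60,3.6,'a16c')"
```

```text
17.55 [5.93 5.37] 5.65 [-0.2   1.23 -0.01] [-3.34  0.37]
```

View pics/a16c.png

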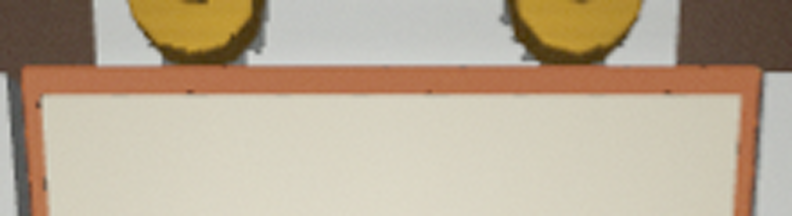

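{"method": "play_rows", "body": {
  "motion": [
    {"x": 0, "y": -0.0006, "z": 0, "twist": 0, "fingers": 0.5},
    {"x": 0, "y": -0.0006, "z": 0, "twist": 0, "fingers": 0.5}
  ]
}}

```text
t: 17.75
eef_pos: [659.8, 23.3, 103.2]
tool_rot: [-90.0, -0.1, -169.3]
force: [-4.8, -1.9, 1.3]
opening: 0.498
```

{"method": "play_rows", "body": {
  "motion": [
    {"x": 0, "y": -0.0006, "z": 0, "twist": 0, "fingers": 0.5},
    {"x": 0, "y": -0.0006, "z": 0, "twist": 0, "fingers": 0.5}
  ]
}}

```text
t: 17.95
eef_pos: [659.8, 23.3, 103.3]
tool_rot: [-90.0, -0.1, -169.3]
force: [-4.2, -1.5, -2.0]
opening: 0.498
```

{"method": "play_rows", "body": {
  "motion": [
    {"x": -0.0007, "y": 0, "z": 0, "twist": 0, "fingers": 0.5},
    {"x": -0.0007, "y": 0, "z": 0, "twist": 0, "fingers": 0.5}
  ]
}}

```text
t: 18.15
eef_pos: [659.9, 23.3, 103.3]
tool_rot: [-90.0, -0.1, -169.3]
force: [-4.8, -1.2, -2.0]
opening: 0.5
```

{"method": "play_rows", "body": {
  "motion": [
    {"x": -0.0006, "y": 0, "z": 0, "twist": 0, "fingers": 0.5},
    {"x": -0.0006, "y": 0, "z": 0, "twist": 0, "fingers": 0.5}
  ]
}}

```text
t: 18.35
eef_pos: [659.9, 23.3, 103.3]
tool_rot: [-90.0, -0.1, -169.3]
force: [-6.6, -1.1, -0.5]
opening: 0.499
```

```bash
python3 fm.py 2 a17; python3 -c "
from h import *
print(ctrl.get_obs()['force'])
crop('a17w',150,0,370,60,3.6,'a17c');crop('a17s',150,200,270,290,6.6,'a17sc')"
```

```text
18.45 [6.65 6.93 5.64] 6.41 [-0.33  1.41 -0.04] [-3.15  0.43]
[-5.37822364 -1.93303856 -1.58152744]
```

View pics/a17c.png

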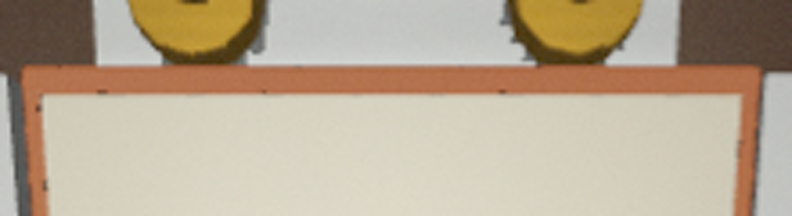

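View pics/a17sc.png

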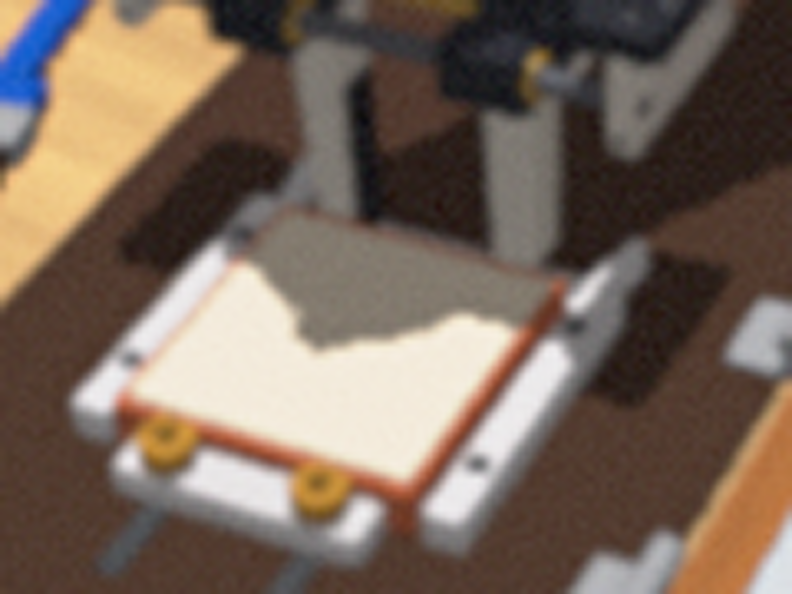

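{"method": "play_rows", "body": {
  "motion": [
    {"x": -0.0006, "y": 0, "z": 0, "twist": 0, "fingers": 0.5},
    {"x": -0.0006, "y": 0, "z": 0, "twist": 0, "fingers": 0.5}
  ]
}}

```text
t: 18.65
eef_pos: [660.0, 23.3, 103.3]
tool_rot: [-90.0, -0.1, -169.3]
force: [-5.8, -1.4, -0.2]
opening: 0.5
```

```bash
python3 fm.py 2 a18
```

```text
18.75 [5.96 7.12 7.35] 6.81 [-0.34  1.59 -0.06] [-3.07  0.41]
```

{"method": "play_rows", "body": {
  "motion": [
    {"x": -0.0005, "y": 0, "z": 0, "twist": 0, "fingers": 0.5},
    {"x": -0.0005, "y": 0, "z": 0, "twist": 0, "fingers": 0.5}
  ]
}}

```text
t: 18.95
eef_pos: [660.0, 23.3, 103.3]
tool_rot: [-90.0, -0.1, -169.3]
force: [-6.5, -1.9, -0.3]
opening: 0.499
```

```bash
python3 fm.py 3 a19
```

```text
19.1 [6.73 7.53 6.95 7.81] 7.25 [-0.38  1.76  0.03] [-3.04  0.4 ]
```

{"method": "play_rows", "body": {
  "motion": [
    {"x": -0.0005, "y": 0, "z": 0, "twist": 0, "fingers": 0.5},
    {"x": -0.0005, "y": 0, "z": 0, "twist": 0, "fingers": 0.5}
  ]
}}

```text
t: 19.3
eef_pos: [660.1, 23.3, 103.3]
tool_rot: [-90.0, -0.2, -169.3]
force: [-7.4, -1.6, 0.4]
opening: 0.498
```

```bash
python3 fm.py 5 a20;  python3 -c "
from h import *
crop('a20w',150,0,370,60,3.6,'a20c');crop('a20s',150,200,270,290,6.6,'a20sc')"
```

```text
19.55 [7.56 8.26 7.53 7.6  6.5  8.34] 7.63 [-0.41  1.79 -0.01] [-3.02  0.4 ]
```

View pics/a20sc.png

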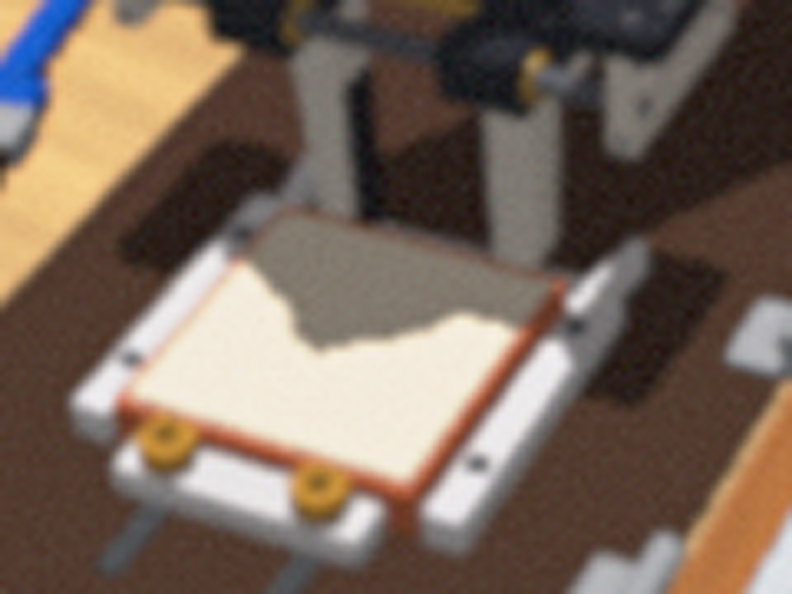

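{"method": "play_rows", "body": {
  "motion": [
    {"x": -0.0003, "y": 0, "z": 0, "twist": 0, "fingers": 0.5},
    {"x": -0.0003, "y": 0, "z": 0, "twist": 0, "fingers": 0.5},
    {"x": -0.0003, "y": 0, "z": 0, "twist": 0, "fingers": 0.5},
    {"x": -0.0003, "y": 0, "z": 0, "twist": 0, "fingers": 0.5},
    {"x": -0.0003, "y": 0, "z": 0, "twist": 0, "fingers": 0.5}
  ]
}}

```text
t: 20.05
eef_pos: [660.1, 23.3, 103.3]
tool_rot: [-90.0, -0.2, -169.3]
force: [-7.5, -1.2, 0.3]
opening: 0.498
```

```bash
python3 fm.py 6 a21
```

```text
20.35 [7.55 7.94 7.93 9.1  7.86 8.81 7.67] 8.12 [-0.41  1.99 -0.04] [-3.   0.4]
```

{"method": "play_rows", "body": {
  "motion": [
    {"x": 0.002, "y": 0, "z": 0, "twist": 0, "fingers": 0.5},
    {"x": 0.006, "y": 0, "z": 0, "twist": 0, "fingers": 0.5},
    {"x": 0.02, "y": 0, "z": 0, "twist": 0, "fingers": 0.5},
    {"x": 0.06, "y": 0, "z": 0, "twist": 0, "fingers": 0.5},
    {"x": 0.08, "y": 0, "z": 0, "twist": 0, "fingers": 0.5}
  ]
}}

```text
t: 20.85
eef_pos: [629.8, 17.6, 104.1]
tool_rot: [-90.0, 0.1, -169.3]
force: [0.7, -0.6, -0.0]
opening: 0.503
```

{"method": "play_rows", "body": {
  "motion": [
    {"x": 0, "y": -0.1, "z": 0, "twist": 0, "fingers": 0.5},
    {"x": 0, "y": -0.2, "z": 0, "twist": 0, "fingers": 0.5},
    {"x": 0, "y": -0.3, "z": 0, "twist": 0, "fingers": 0.5},
    {"x": 0, "y": -0.4, "z": 0, "twist": 0, "fingers": 0.5},
    {"x": 0, "y": -0.4, "z": 0, "twist": 0, "fingers": 0.5}
  ]
}}

```text
t: 21.35
eef_pos: [632.6, 17.2, 269.4]
tool_rot: [-90.0, 0.6, -169.3]
force: [0.6, 0.8, 0.8]
opening: 0.503
```

```bash
python3 fm.py 3 a22;  python3 -c "
from h import *
crop('a22w',170,20,350,160,4.4,'a22c');crop('a22s',110,175,310,325,4,'a22sc')"
```

```text
21.5 [-0.75  1.04  0.21  0.17] 0.17 [ 0.06  0.07 -0.  ] [-33.53   0.8 ]
```

View pics/a22w.png

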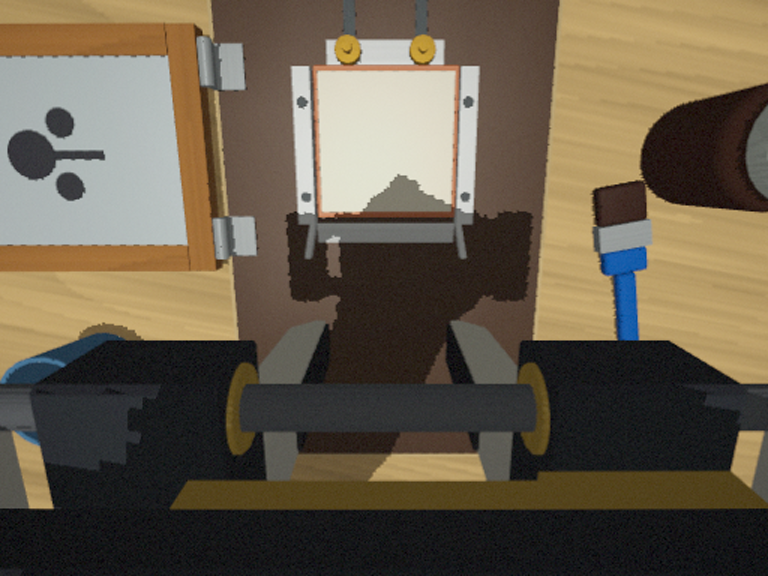

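View pics/a22sc.png

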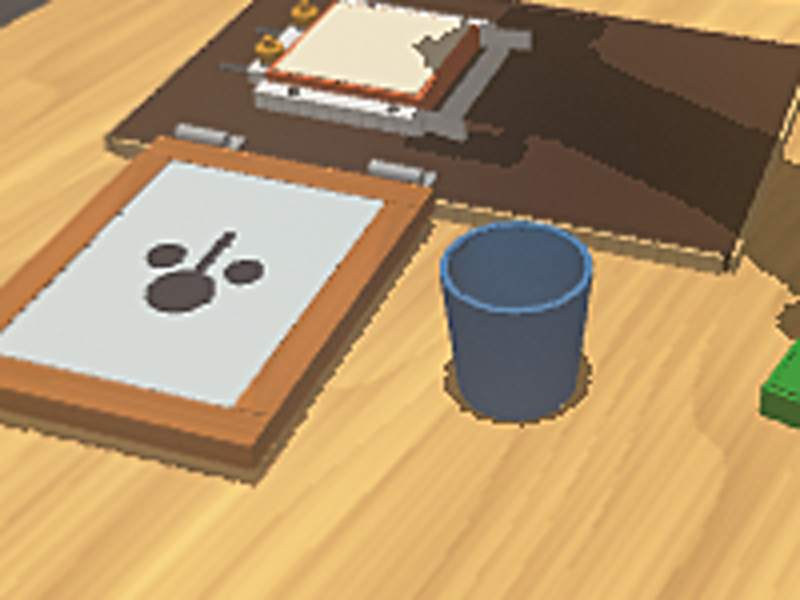

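View pics/a22c.png

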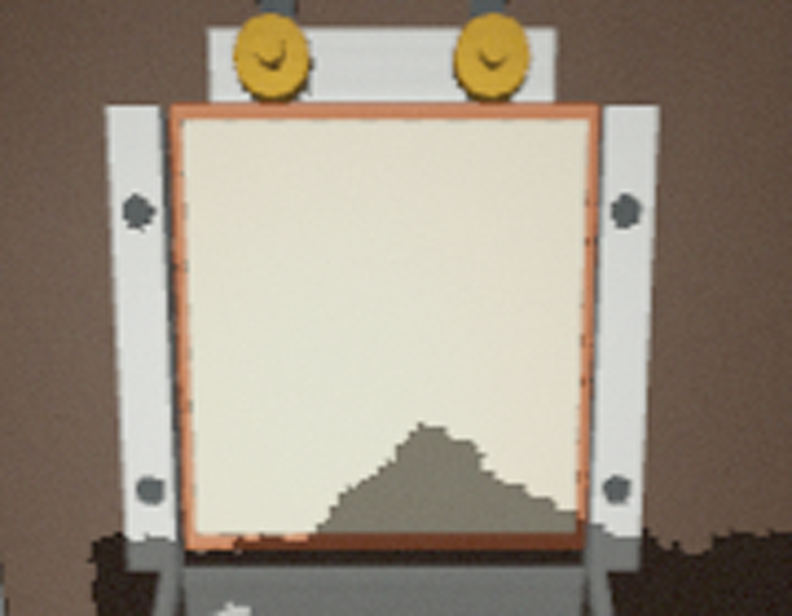

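Run:
```python
from m import *
C=load('wrist0')[0];P=onplane(C,cr(165,65,4.6,[(645,148),(687,452)]),22.5);print('rear before',J(P))
C=load('a22w')
print('rear after',J(onplane(C[0],cr(170,20,4.4,[(208,28),(556,28)]),22.5)),'guide far ends',J(onplane(C[0],cr(170,20,4.4,[(162,105),(604,105)]),24)))
C0=load('wrist0')[0];print('guide far before',J(onplane(C0,cr(165,65,4.6,[(572,108),(630,515)]),24)))
P=onplane(C[0],cr(170,20,4.4,[(170,105),(600,105),(583,550),(187,550)]),29);print('tile',J(P),[round(ang(P[i],P[(i+1)%4]),2) for i in range(4)])
K,d,R,t=C[0];dep=C[2]
vv,uu=np.mgrid[50:135,216:298]
p=cv2.undistortPoints(np.stack([uu,vv],-1).reshape(-1,1,2).astype(float),K,d).reshape(-1,2)
z=dep[50:135,216:298].ravel();X=np.c_[p*z[:,None],z];W=(X-t)@R;m=z>0
j=np.c_[(W[:,:2]-o)@A.T,W[:,2]][m]
c=np.linalg.lstsq(np.c_[j[:,:2],np.ones(len(j))],j[:,2],rcond=None)[0];print('coat plane slopes',c[:2]*100,'mm/100mm; mean z',j[:,2].mean())
# board reference
vv,uu=np.mgrid[50:135,330:350]
p=cv2.undistortPoints(np.stack([uu,vv],-1).reshape(-1,1,2).astype(float),K,d).reshape(-1,2)
z=dep[50:135,330:350].ravel();X=np.c_[p*z[:,None],z];W=(X-t)@R;j=np.c_[(W[:,:2]-o)@A.T,W[:,2]]
c=np.linalg.lstsq(np.c_[j[:,:2],np.ones(len(j))],j[:,2],rcond=None)[0];print('board slopes',c[:2]*100,j[:,2].mean())
```

```text
rear before [[125.3  40.1]
 [124.8 -39.5]]
rear after [[124.8  41.1]
 [124.7 -39.4]] guide far ends [[108.   52.2]
 [107.9 -50.9]]
guide far before [[108.4  53. ]
 [106.9 -53.4]]
tile [[106.8  49.6]
 [106.8 -49.2]
 [  5.2 -48.6]
 [  5.3  49.3]] [np.float64(-79.36), np.float64(-169.67), np.float64(100.6), np.float64(10.79)]
coat plane slopes [ 0.03691416 -0.12744621] mm/100mm; mean z 30.049502041681684
board slopes [-7.90067122 99.59640814] 12.812630301287388
```

View pics/a22s.png

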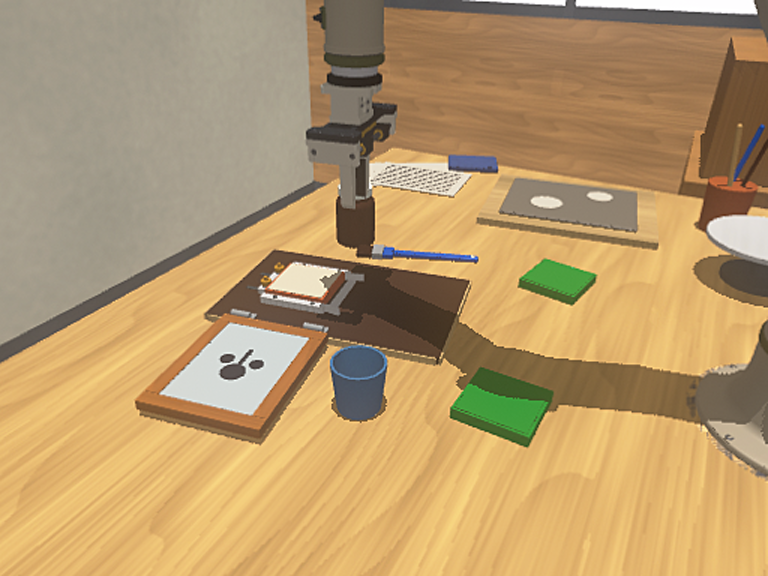

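Run:
```python
from m import *
shot('scene','s23');crop('s23',155,230,255,290,7.9,'s23c');crop('a22w',205,20,310,60,7.6,'a23c');crop('a22s',165,165,255,225,8,'d23c')
```

```text
(no output)
```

View pics/s23c.png

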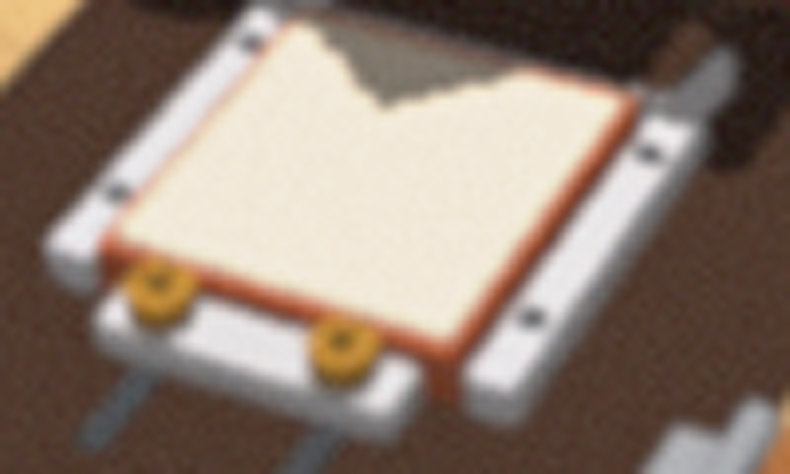

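View pics/a23c.png

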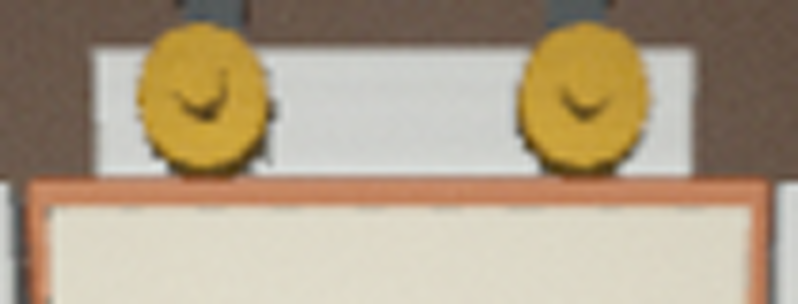

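View pics/d23c.png

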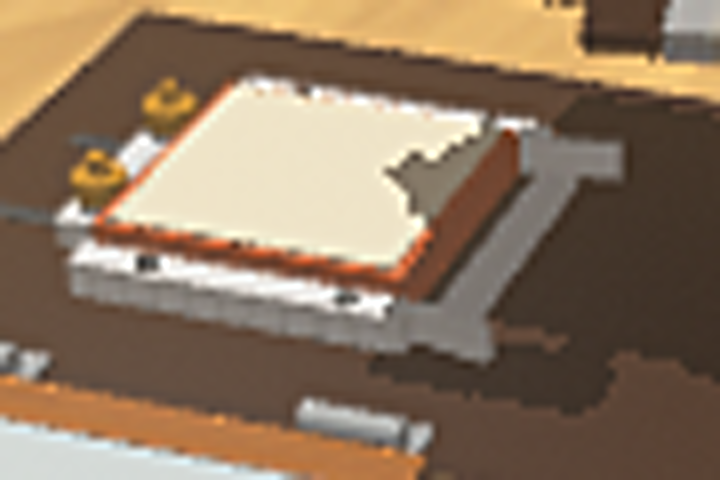

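Run:
```python
from m import *
C=load('s23')[0]
def W(x,y,z): return np.r_[o+A.T@np.array([x,y]),z]
# measured pixels along col 260 in crop -> (155+260/7.9)
im=load('s23')[1]
c=cv2.resize(im[230:290,155:255],None,fx=7.9,fy=7.9,interpolation=cv2.INTER_CUBIC)
for col in (230,260,290): print(col,[(r,c[r,col].tolist()) for r in range(262,334,4)])
f=lambda P:(proj(C,P)[0]+.4-[155,230])*7.9
for y in (10,0,-10):
  print(y,'coatfront',f(W(105.0,y,30)).round(0),'tiletopfront@108.5',f(W(108.5,y,29)).round(0),[ (g,f(W(108.5+g,y,22.5)).round(0).tolist()) for g in (0,1,2)],'stop rear',f(W(124.7,y,22.5)).round(0))
```

```text
230 [(262, [205, 230, 236]), (266, [189, 216, 231]), (270, [173, 198, 226]), (274, [142, 167, 214]), (278, [115, 141, 203]), (282, [84, 112, 188]), (286, [67, 97, 178]), (290, [56, 82, 158]), (294, [56, 76, 140]), (298, [78, 90, 135]), (302, [108, 116, 145]), (306, [149, 152, 167]), (310, [177, 180, 190]), (314, [207, 209, 214]), (318, [221, 222, 225]), (322, [230, 230, 232]), (326, [228, 227, 229]), (330, [227, 227, 229])]
260 [(262, [218, 233, 241]), (266, [216, 233, 241]), (270, [214, 234, 240]), (274, [202, 226, 236]), (278, [187, 213, 232]), (282, [160, 185, 224]), (286, [136, 160, 216]), (290, [102, 128, 200]), (294, [78, 107, 184]), (298, [55, 84, 160]), (302, [49, 73, 141]), (306, [61, 77, 129]), (310, [87, 95, 131]), (314, [127, 129, 150]), (318, [160, 161, 176]), (322, [197, 197, 204]), (326, [215, 217, 220]), (330, [229, 230, 231])]
290 [(262, [218, 233, 241]), (266, [218, 234, 242]), (270, [220, 235, 243]), (274, [217, 234, 242]), (278, [213, 234, 240]), (282, [200, 224, 234]), (286, [187, 210, 229]), (290, [160, 184, 218]), (294, [135, 161, 208]), (298, [102, 131, 195]), (302, [81, 112, 186]), (306, [59, 87, 166]), (310, [49, 73, 148]), (314, [57, 73, 133]), (318, [79, 89, 131]), (322, [117, 121, 145]), (326, [151, 154, 168]), (330, [188, 189, 197])]
10 coatfront [317. 305.] tiletopfront@108.5 [310. 317.] [(0, [312.0, 337.0]), (1, [310.0, 340.0]), (2, [308.0, 343.0])] stop rear [278. 381.]
0 coatfront [280. 294.] tiletopfront@108.5 [273. 306.] [(0, [276.0, 326.0]), (1, [274.0, 329.0]), (2, [272.0, 331.0])] stop rear [241. 370.]
-10 coatfront [244. 282.] tiletopfront@108.5 [237. 295.] [(0, [240.0, 315.0]), (1, [238.0, 317.0]), (2, [236.0, 320.0])] stop rear [205. 358.]
```

Run:
```python
from m import *
s=ctrl.get_obs();print(s['t'],s['eef_pos'],s['force'],s['qvel'].round(2)); print(ctrl.sign_off())
```

```text
21.55 [629.67751776  18.05482829 262.81877523] [ 0.79447188 -0.22038585  0.38930096] [ 0.16  0.79 -0.18  0.22  0.16  0.28 -0.07]
the job is handed in; nothing more can be done
None
```

The tile is in the pocket, flat and up against the back stop, and the job is handed in at 21.6 s with the hand clear. I slid it sideways about 26 mm to the centre line with two fingertips on its edge. I then pushed it by its rear edge at about 20 mm/s over the lip, with about 7 N at the highest reading. At the stop I raised the force in small steps to about 8 N, held that for about 0.8 s, and backed off level.

Last checks:
- **Flatness:** the coat lies level to within about 0.1 mm over 100 mm, at the expected height of 30 mm.
- **Fit:** the tile is square to the jig within about 0.3° and centred between the guides.
- **Back stop:** its measured position is unchanged within about 0.3 mm (rear edge at 125.0 before and 124.8 after).
- **Other objects:** the jar, cup and brush look to be where they were, and the tool read no contact force at the end.

Two readings were less clean:
- **Gap at the stop:** the wrist picture taken from behind suggested a gap of about 2 mm. The scene picture from the front fits no gap, and the force rose against a hard stop, so I took it as touching.
- **Force noise:** readings during the hold ran from 7.6 to 9.1 N, with a mean of 8.1 N, against the stop's slip point of about 9 N.

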